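Load plates into a spring magazine and tally them on an index lever

ROBOT

A 6-joint arm with a two-finger parallel gripper is mounted at the origin on a cart in front of the work surface, level with it; the furniture and walls round the work are solid. World frame = base frame: x ahead of the robot, y to its left, z up, the work surface at z = 0. Lengths are in m, angles in rad, forces in N, time in s.
With the tool pointing down it reaches from about 0.275 to 0.85 m from the base axis. Payload 5.2 kg.
Tool frame: the origin (TCP) lies between the finger pads; the fingertips stand env.tip_extent ahead of it and the grasp point (between the pads) lies 2 mm behind it (env.tip_extent is the distance from the TCP to the fingertips, in m); z points along the fingers, y is the direction in which the jaws open and shut (so a half turn about z gives the same grasp; the last joint's range is limited). The gripper opens to 85 mm and grips with 20 to 120 N. Pads are 22 mm wide; open, the fingers measure 114 mm over their backs; the gripper's body (76 mm by 85 mm) begins 54 mm behind the grasp point. The pads swing forward as they close: fully open they stand 13 mm farther back than shut.
Start: joints at [-1.54, 0.259, 1.535, -0, 1.348, -0.203], TCP at [0.127, -0.535, 0.248] pointing down, gripper open.
Joint ranges: [-3.14, 3.14], [-0.91, 2.08], [0.19, 2.58], [-1.22, 4.36], [0.22, 2.71], [-3.12, 3.12]. Speed limits (rad/s): [2.57, 2.57, 3.14, 3.14, 3.14, 3.14].

INTERFACE

Orientations are given as a rotation vector (axis times angle).
In Python, from cell import readout, eyes, env gives the robot as it stands.
- The arm moves only by the shell command python3 -m inch 'ROWS' [OPENING] [FORCE]. ROWS is a JSON object of lists of equal length, an entry for each row: "linear": the shift along the tool's x, y, z in m, a list of three; "turn": the turn about the tool's z in rad. A call has 1 to 10 rows; each row shifts and turns the commanded pose from where the row before left it, along the tool's axes as they then stand; what a row does not reach is not made up. A row lasts 1/8 s, in which the tool goes at most 62.5 mm and 10.7 degrees, less where a joint would pass 70% of its speed; a pose out of reach is approached as far as the arm can. A call with a gripper value outside its range is refused whole. OPENING is the finger opening in m, from 0 to 0.0854, set as the call begins (- or left out, the last holds). The fingers move at their own pace and stop on an object; FORCE is the grip in N (left out, the last holds). Time passes only in rows, so rows that do not move let the fingers close. It gives the time, the measured TCP pose, the force and the opening at its end, in the units of the state.
- readout.get_obs(): the state, without advancing time (a new reading comes with each control period).
- eyes.get_image(name): name is "side" or "top" or "wrist"; returns a dict with "img" (420x560x3 uint8, blue, green, red), "camera_matrix" (3x3 intrinsics, pixels), "R" (3x3) and "t" (3): a world point X has camera coordinates R X + t. Camera axes: x right, y down, z forward; pixel columns grow to the right and rows downward; lengths in m; the calibration is good to about 2 mm. A picture is of the moment at which its call begins. There is no depth.
- env.sign_off(): hands the job in, once; it reports no verdict.
The state is a dict: "time_s": time; "q": joint angles; "dq": joint speeds; "tau": joint torques, N m; "tool_pos": TCP position; "orientation": TCP orientation; "wrist_force": force on the tool from outside, world axes, zero at the start; "wrist_torque": the same for the moment, N m; "grip_width": finger opening in m.
Only numpy, scipy, OpenCV 4.12 (cv2) and the standard library are available. Lean on these libraries where they do the work, as an engineer would, in place of code of your own. Each camera call takes 0.05 s, during which the arm holds its last target.

TASK

Load the loose carrier plates into the spring magazine and tally them on the console: first set the index lever back to its zero notch, the one nearest the robot (marked by the longer pins). Then, for each plate lying on the table, press it flat down into the magazine until both end catches snap over it, and click the lever on by one notch, finishing one plate and its click before starting the next. When every plate is in and the lever stands at their number, press the round key fully down and let it up, then the square key.

Things in the scene. Friction and masses are not known exactly. Their poses are not given: they have to be found in the camera images.
- plate_1_mid (a point): centre (half-way up) of a loose carrier plate: a plain aluminium plate 80 x 50 x 12 mm, 0.09 kg; x along its 80 mm, y along its 50 mm, z up. It may lie either way round. The plates are all alike; two or three of the four are present, lying flat on the table
- plate_2_mid (a point): centre (half-way up) of a loose carrier plate: a plain aluminium plate 80 x 50 x 12 mm, 0.09 kg; x along its 80 mm, y along its 50 mm, z up. It may lie either way round. The plates are all alike; two or three of the four are present, lying flat on the table
- plate_3_mid (a point): centre (half-way up) of a loose carrier plate: a plain aluminium plate 80 x 50 x 12 mm, 0.09 kg; x along its 80 mm, y along its 50 mm, z up. It may lie either way round. The plates are all alike; two or three of the four are present, lying flat on the table
- plate_4_mid (a point): centre (half-way up) of a loose carrier plate: a plain aluminium plate 80 x 50 x 12 mm, 0.09 kg; x along its 80 mm, y along its 50 mm, z up. It may lie either way round. The plates are all alike; two or three of the four are present, lying flat on the table
- mag_mouth (a point): on the vertical axis of the fixed spring magazine, 58 mm above the table, level with the underside of its two end catches; x along its 80 mm direction, y across, z up. Plates are stacked flat in it, their 80 mm along this x: inside 82.6 x 52.6 mm, held by four corner channels and two end walls; the middle of both long sides is open over 58 mm for the fingers
- mag_rim (a point): on the magazine's axis, 92 mm above the table: the top of its flared rim (the walls are upright up to 80 mm, then lean outward by 0.5 rad)
- mag_nose (a point): tip of one of the two spring catches, one at each x end of the magazine: its sloping nose reaches 5 mm inward, from 58 to 69 mm above the table. A plate let in from above rests on the slopes, underside about 65 mm up. Press its middle with 10 to 20 N until its top is 1 to 3 mm below the catches' undersides: they snap over it, and it springs up against them, top 58 mm above the table
- follower (a joint): depth in m of the spring follower (the platform under the stack): 0 when empty, 58 mm above the table; 0.012 for each plate held under the catches; at most 0.042
- lever (a joint): angle in rad of the index lever on the console: 0 at the zero notch; it grows as the lever swings away from the robot, along the console's x. Five notches at 0, 0.24, 0.48, 0.72 and 0.96, for counts 0 to 4; ends at -0.06 and 1.02. A spring detent draws it into the nearest notch (the crest lies half-way between notches); about 3 to 4 N at the paddle moves it over a crest. It starts in notch 2, 3 or 4
- lever_paddle (a point): centre of the lever's black thumb paddle, 12 mm thick along the swing, 18 mm wide along the hinge, 24 mm long; 68 mm from the hinge. It can be pushed on either face or pinched across its 18 mm
- lever_hinge (a point): point on the lever's hinge, 44 mm above the table, in the frame of the fixed console (grey box 96 x 110 x 46 mm): x is the way the lever grows, away from the robot, y is the hinge line, z up. The lever stands upright at 0.48, leans 0.48 rad to -x at zero. 13 mm to either side of it a steel arc of 40 mm radius has a pin at each notch; the zero notch's pins reach out to 51 mm
- round_top (a point): centre of the top of the round key (26 mm across, sprung, travel 6 mm, 5 N fully down), 61 mm above the table; the key farther from the robot, beside the lever
- square_top (a point): centre of the top of the square key (26 mm, like the round one), 61 mm above the table; the key nearer to the robot; 48 mm from the round one
- key_round (a joint): depth in m of the round key, 0 up to 0.006 fully down; springs up by itself
- key_square (a joint): depth in m of the square key, 0 up to 0.006 fully down; springs up by itself

How it is judged:
On the way, in this order (a step that is already met when the one before it is completed fails the run):
1. the index lever rests in its zero notch, the magazine empty (value of joint lever below 0.07 rad and value of joint follower below 0.004 m), for 0.2 s.
2. one plate held in the magazine and the lever in notch 1 (value of joint follower between 0.0075 and 0.0165 m and value of joint lever between 0.17 and 0.31 rad), for 0.3 s.
3. two plates held in the magazine and the lever in notch 2 (value of joint follower between 0.0195 and 0.0285 m and value of joint lever between 0.41 and 0.55 rad), for 0.3 s.
4. with every plate in and the lever at their number, the round key is pressed, alone (horizontal distance between each of plate_1_mid, plate_2_mid, plate_3_mid, plate_4_mid and mag_mouth below 0.006 m and z of each of plate_1_mid, plate_2_mid, plate_3_mid, plate_4_mid in the frame of mag_mouth below -0.003 m and angle between each of plate_1_mid, plate_2_mid, plate_3_mid, plate_4_mid's own z axis and vertical below 0.1 rad and ((value of joint follower between 0.0195 and 0.0285 m and value of joint lever between 0.41 and 0.55 rad) or (value of joint follower between 0.0315 and 0.0405 m and value of joint lever between 0.65 and 0.79 rad)) and value of joint key_round above 0.004 m and value of joint key_square below 0.002 m), for 0.05 s.
5. then the square key is pressed, alone (horizontal distance between each of plate_1_mid, plate_2_mid, plate_3_mid, plate_4_mid and mag_mouth below 0.006 m and z of each of plate_1_mid, plate_2_mid, plate_3_mid, plate_4_mid in the frame of mag_mouth below -0.003 m and angle between each of plate_1_mid, plate_2_mid, plate_3_mid, plate_4_mid's own z axis and vertical below 0.1 rad and ((value of joint follower between 0.0195 and 0.0285 m and value of joint lever between 0.41 and 0.55 rad) or (value of joint follower between 0.0315 and 0.0405 m and value of joint lever between 0.65 and 0.79 rad)) and value of joint key_square above 0.004 m and value of joint key_round below 0.002 m), for 0.05 s.
At the end, for the whole second after the job is handed in: every plate present lies flat in the magazine under the catches (within 6 mm of its axis, its centre at least 3 mm below the catches' undersides), the follower 12 mm down per plate (within 4.5 mm), the lever in the notch of that number (within 0.07 rad), both keys up (horizontal distance between each of plate_1_mid, plate_2_mid, plate_3_mid, plate_4_mid and mag_mouth below 0.006 m and z of each of plate_1_mid, plate_2_mid, plate_3_mid, plate_4_mid in the frame of mag_mouth below -0.003 m and angle between each of plate_1_mid, plate_2_mid, plate_3_mid, plate_4_mid's own z axis and vertical below 0.1 rad and ((value of joint follower between 0.0195 and 0.0285 m and value of joint lever between 0.41 and 0.55 rad) or (value of joint follower between 0.0315 and 0.0405 m and value of joint lever between 0.65 and 0.79 rad)) and value of joint each of key_round, key_square below 0.0015 m); the robot touches nothing.
Of plate_1, plate_2, plate_3, plate_4 only 2 to 3 are there at a start; the rules pass over those that are not, and their reading is None.
At some moment in a run one of plate_1, plate_2, plate_3 may be knocked a few centimetres aside while the robot is not near it.
Once in a run the grip may slacken for a moment while it holds something.
It also fails if it takes over 210 s, if anything falls off the work surface, if the arm or the gripper's body presses on something with over 40 N, if the wrist force passes 120 N, or if a joint passes its speed limit or range.

## Working session

There is one attempt and no reset: what is moved stays moved. The work goes in short steps, Python scripts to look and compute and a shell command to move; the robot and the scene stay as the last step left them, time stands still between calls to the robot, and variables do not carry over. Pictures are saved under pics/ and viewed, and the job is handed in when it is done.

```bash
ls; mkdir -p pics
python3 - <<'E'
from cell import readout, eyes, env
import cv2
o=readout.get_obs(); print(o, env.tip_extent)
for n in ["side","top","wrist"]:
    d=eyes.get_image(n); cv2.imwrite(f"pics/a_{n}.png",d["img"]); print(n,d["camera_matrix"],d["R"],d["t"])
E
```

```text
pics
{'time_s': 0.0, 'q': array([-1.53975062e+00,  2.59311638e-01,  1.53608255e+00,  1.59619353e-06,
        1.34799169e+00, -2.02783959e-01]), 'dq': array([ 5.00798771e-04,  2.52065833e-05,  1.38300078e-03,  1.71384227e-03,
        5.24613504e-04, -1.24591668e-03]), 'tau': array([-1.01164758e-03, -4.46036232e+01, -2.90572768e+01, -4.57807764e-04,
        1.17621754e-02, -2.44672412e-05]), 'tool_pos': array([ 0.12745384, -0.53452054,  0.24749176]), 'orientation': array([-3.11837153e+00, -3.66253636e-01, -2.43875135e-04]), 'wrist_force': array([ 0.48485152, -0.19978235,  0.04736892]), 'wrist_torque': array([ 0.00575099, -0.01301039,  0.00496215]), 'grip_width': 0.08536795216967737} 0.017
side [[467.16655691   0.         281.1747445 ]
 [  0.         467.16655691 213.85463315]
 [  0.           0.           1.        ]] [[ 0.99911882 -0.03319129 -0.02568896]
 [-0.03680526 -0.39868071 -0.91635095]
 [ 0.02017317  0.91648897 -0.39955102]] [-0.52123911  0.18171316  0.9640649 ]
top [[391.62096001   0.         277.43489515]
 [  0.         391.62096001 207.66281754]
 [  0.           0.           1.        ]] [[-0.01316611 -0.99961664  0.0243561 ]
 [-0.98144956  0.00825981 -0.19154254]
 [ 0.19126794 -0.02642615 -0.98118206]] [0.12318921 0.53827489 1.01673836]
wrist [[370.92967238   0.         287.47043727]
 [  0.         370.92967238 206.31473504]
 [  0.           0.           1.        ]] [[ 0.23225671 -0.97265077 -0.00270099]
 [-0.93658551 -0.22439226  0.26917595]
 [-0.26242028 -0.05998821 -0.96308723]] [-0.54930268 -0.03509744  0.37900798]
```

View pics/a_side.png

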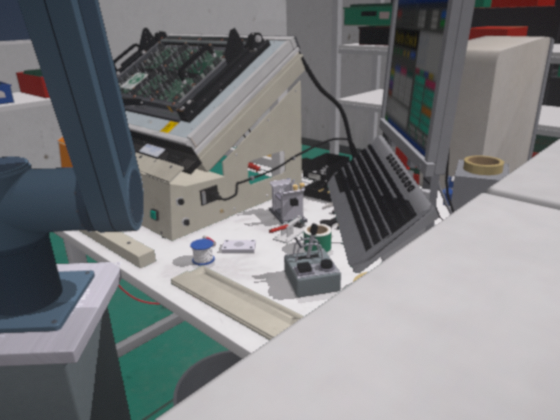

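View pics/a_top.png

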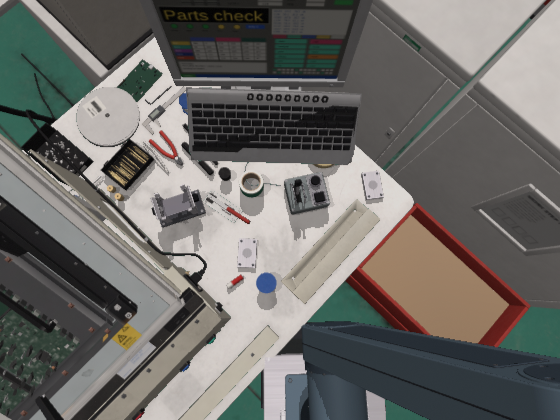

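View pics/a_wrist.png

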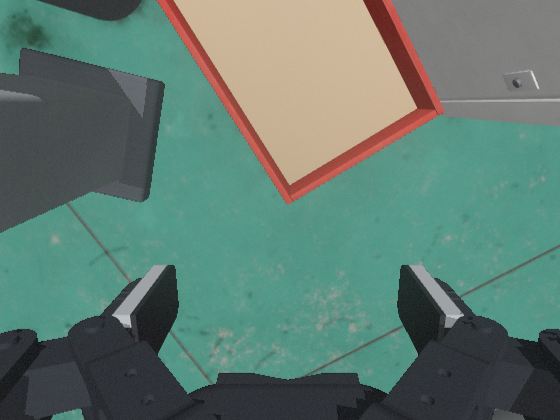

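The top view shows the magazine near (180,205), the console near (307,193), and plates near (247,254) and (372,186). I'll zoom in for detail.

```bash
cat > h.py <<'E'
import numpy as np, cv2
from cell import readout, eyes, env
from scipy.spatial.transform import Rotation as Rot
def px2w(d,u,v,z):
    K,R,t=d["camera_matrix"],np.array(d["R"]),np.array(d["t"])
    ray=R.T@np.linalg.inv(K)@np.array([u,v,1.0]); c=-R.T@t
    return c+ray*(z-c[2])/ray[2]
def w2px(d,X):
    p=np.array(d["camera_matrix"])@(np.array(d["R"])@np.array(X)+np.array(d["t"])); return p[:2]/p[2]
def snap(n,name,crop=None,scale=1):
    d=eyes.get_image(n); im=d["img"]
    if crop: x0,y0,x1,y1=crop; im=im[y0:y1,x0:x1]
    im=cv2.resize(im,None,fx=scale,fy=scale,interpolation=cv2.INTER_CUBIC)
    cv2.imwrite(f"pics/{name}.png",im); return d
def st():
    o=readout.get_obs(); T=Rot.from_rotvec(o["orientation"]).as_matrix()
    print("t",round(o["time_s"],2),"pos",o["tool_pos"].round(4),"x",T[:,0].round(3),"y",T[:,1].round(3),"z",T[:,2].round(3),"F",o["wrist_force"].round(1),"w",round(o["grip_width"],4)); return o,T
def plan(target, yaxis_ang=None):
    """tool-frame shift to target TCP (before any turn)"""
    o,T=st(); d=T.T@(np.array(target)-o["tool_pos"]); print("tool shift",d.round(4),"yang",round(np.degrees(np.arctan2(T[1,1],T[0,1])),2),"q6",o["q"][5].round(3))
E
python3 - <<'E'
from h import *
d=snap("top","b1",(140,130,400,300),3)
d2=snap("side","b2",(170,160,370,320),4)
for u,v in [(247,254),(372,186),(180,205),(307,193)]: print(px2w(d,u,v,0.012))
E
```

```text
[0.41766274 0.20195445 0.012     ]
[ 0.60822177 -0.15634486  0.012     ]
[0.55702046 0.39027248 0.012     ]
[0.58897571 0.03142818 0.012     ]
```

View pics/b1.png

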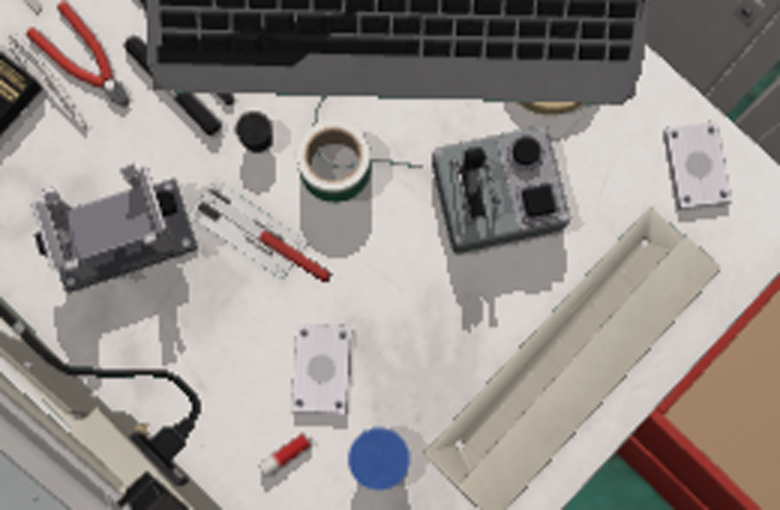

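View pics/b2.png

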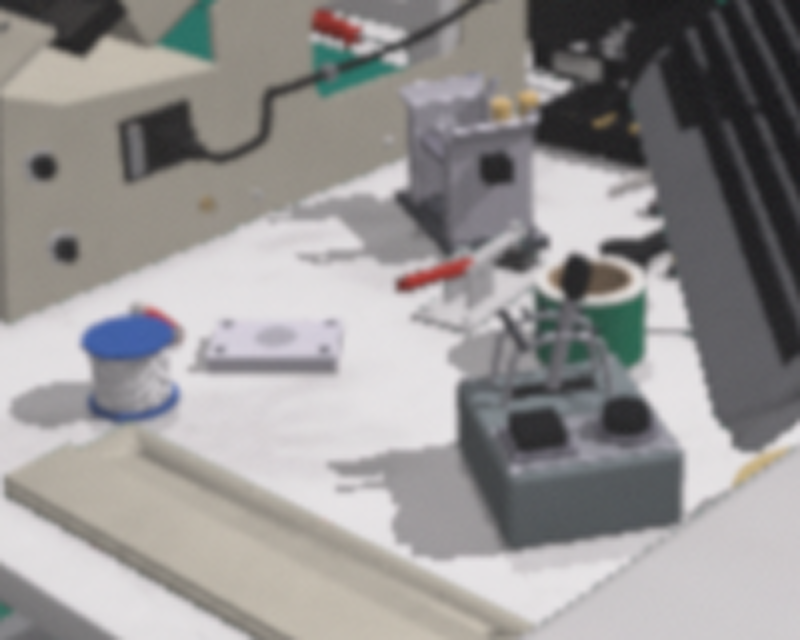

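Run:
```python
from h import *
plan((0.48,0.03,0.34))
d=eyes.get_image("wrist"); R=np.array(d["R"]);c=-R.T@d["t"]; o,T=st(); print("cam in tool",T.T@(c-o["tool_pos"]), "axes",(T.T@R.T).round(3))
d=eyes.get_image("side");R=np.array(d["R"]);print(-R.T@d["t"])
```

```text
t 0.25 pos [ 0.1274 -0.5348  0.2479] x [0.973 0.232 0.   ] y [ 0.232 -0.973 -0.001] z [-0.     0.001 -1.   ] F [1.3 0.7 0.9] w 0.0857
tool shift [ 0.4738 -0.4678 -0.0916] yang -76.6 q6 -0.203
t 0.3 pos [ 0.1274 -0.5349  0.248 ] x [0.973 0.232 0.   ] y [ 0.232 -0.973 -0.001] z [-0.     0.001 -1.   ] F [1.2 0.  0. ] w 0.0854
cam in tool [ 0.06850025  0.00048238 -0.12528288] axes [[ 0.001 -0.963 -0.269]
 [ 1.     0.001 -0.001]
 [ 0.001 -0.269  0.963]]
[ 0.50801955 -0.82840991  0.53831605]
```

```bash
python3 - <<'E'
from h import *
d=snap("top","c_top",None,1.4); 
s=eyes.get_image("side")
def tri(a,b):
    A=[];
    for d_,p in((d,a),(s,b)):
        P=np.array(d_["camera_matrix"])@np.c_[d_["R"],d_["t"]]; A+= [P]
    X=cv2.triangulatePoints(A[0],A[1],np.array(a,float),np.array(b,float)).ravel(); return X[:3]/X[3]
# lever paddle, mag far..., 
print("paddle",tri((298.3,182.3),(314,229)))
print("round",tri((315.5,180),(326.5,264)))
print("square",tri((319.7,197),(304,267)))
print("kb near-front",tri((354,163),(352,262)))
plan((0.52,0.03,0.38))
E
python3 -m inch '{"linear":[[0,0,-0.05],[0,0,-0.05],[0.05,-0.03,-0.02],[0.05,-0.03,0],[0.05,-0.04,0],[0.05,-0.04,0],[0.05,-0.04,0],[0.05,-0.04,0],[0.04,-0.045,0],[0.04,-0.045,0]],"turn":[0,0,0,0,0,0,0,0,0,0]}'
```

```text
paddle [0.59560141 0.06378965 0.11137647]
round [0.61651917 0.01146851 0.05530304]
square [0.56882124 0.00160848 0.05594197]
kb near-front [ 0.64926735 -0.08466386  0.11214159]
t 0.45 pos [ 0.1274 -0.535   0.2482] x [0.973 0.232 0.   ] y [ 0.232 -0.973 -0.   ] z [ 0.  0. -1.] F [ 0.6 -0.3  0.1] w 0.0853
tool shift [ 0.5128 -0.4587 -0.1317] yang -76.6 q6 -0.203
time_s: 1.7
tool_pos: [0.4222, -0.1484, 0.3685]
orientation: [3.12, 0.366, 0.001]
wrist_force: [1.5, -0.3, -0.2]
grip_width: 0.0853
```

```bash
python3 -m inch '{"linear":[[0.03,-0.04,0],[0.05,-0.04,0],[0.05,-0.04,0],[0.03,-0.03,0],[0,0,0]],"turn":[0,0,0,0,0]}'
python3 - <<'E'
from h import *
st()
snap("wrist","d1",None,1.4)
E
```

```text
time_s: 2.33
tool_pos: [0.5414, 0.0329, 0.3676]
orientation: [-3.118, -0.373, 0.001]
wrist_force: [0.1, -0.7, -0.1]
grip_width: 0.085
t 2.33 pos [0.5414 0.0329 0.3676] x [ 0.972  0.236 -0.001] y [ 0.236 -0.972 -0.001] z [-0.001  0.001 -1.   ] F [ 0.1 -0.7 -0.1] w 0.085
```

View pics/d1.png

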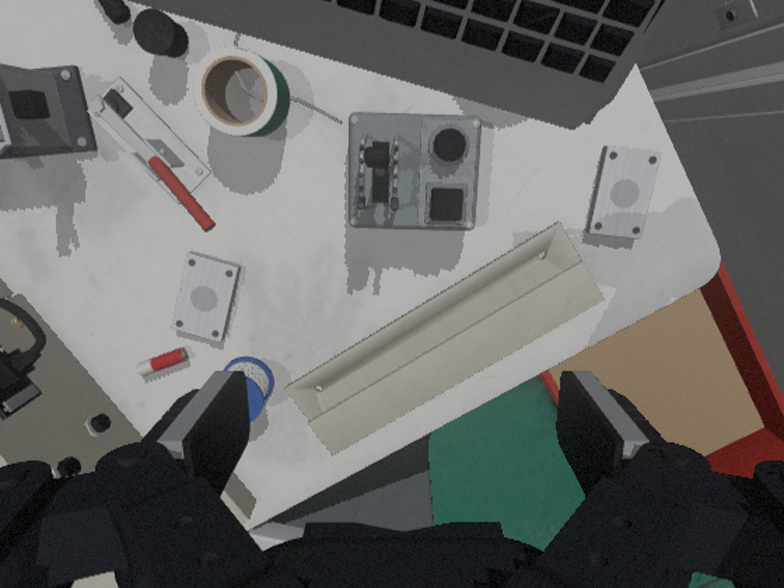

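Run:
```python
from h import *
d=eyes.get_image("wrist"); np.savez("d1.npz",camera_matrix=d["camera_matrix"],R=d["R"],t=d["t"])
im=d["img"]
def cr(x0,y0,x1,y1): return cv2.resize(im[y0:y1,x0:x1],None,fx=6,fy=6,interpolation=cv2.INTER_CUBIC)
cv2.imwrite("pics/e1.png",cr(240,75,350,170))
cv2.imwrite("pics/e2.png",np.hstack([cr(115,172,180,252),cr(412,97,477,177)]))
```

```text
(no output)
```

View pics/e1.png

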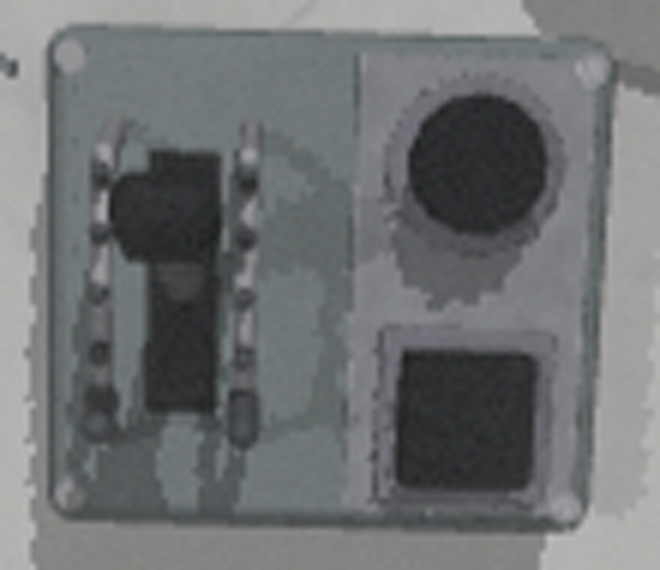

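View pics/e2.png

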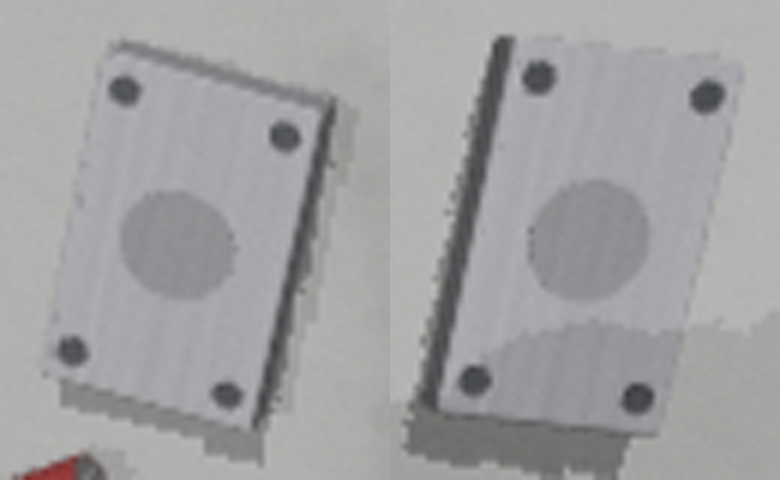

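```bash
cat > m1.py <<'E'
from h import *
d=dict(np.load("d1.npz"))
P=lambda x,y,z,ox=240,oy=75: px2w(d,x/6+ox,y/6+oy,z)
r=P(479,165,.061); s=P(465,420,.061); v=r-s
print("round",r,"square",s,"dist",np.linalg.norm(v),"ang",np.degrees(np.arctan2(v[1],v[0])))
cs=[P(*c,.046) for c in[(52,25),(612,40),(585,525),(52,520)]]
cc=sum(cs)/4; print("corners",np.array(cs).round(4),"centre",cc)
print([np.linalg.norm(cs[i]-cs[(i+1)%4]).round(4) for i in range(4)])
a=np.arctan2(v[1],v[0]); X=np.array([np.cos(a),np.sin(a),0]);Y=np.array([-X[1],X[0],0]);Z=np.array([0,0,1.])
s0=P(182,152,.046); s1=P(180,410,.046); print("slot",s0,s1,"in console",[(X@(q-cc),Y@(q-cc)) for q in (s0,s1)])
h=(s0+s1)/2; h[2]=.044; print("hinge",h)
for i in range(5):
    th=(i-2)*.24; p=h+.068*(np.sin(th)*X+np.cos(th)*Z); q=w2px(d,p); print(i,p.round(4),((q-[240,75])*6).round(0))
for n,ox,c,pins in[("L",115,(177,245),[(124,90),(72,350),(284,137),(227,395)]),("R",412-65,(589,240),[(539,78),(474,381),(707,97),(638,398)])]:
    oy=172 if n=="L" else 97
    C=P(*c,.012,ox,oy); Q=[P(*p,.012,ox,oy) for p in pins]; m=sum(Q)/4
    w=Q[0]-Q[1]+Q[2]-Q[3]; print(n,C,m,np.degrees(np.arctan2(w[1],w[0])),np.linalg.norm(Q[0]-Q[1]),np.linalg.norm(Q[0]-Q[2]))
E
python3 m1.py
```

```text
round [0.61551836 0.01209281 0.061     ] square [0.56914761 0.00250833 0.061     ] dist 0.047350903159126025 ang 11.678152066212569
corners [[ 0.6215  0.0965  0.046 ]
 [ 0.6439 -0.0078  0.046 ]
 [ 0.5532 -0.028   0.046 ]
 [ 0.5288  0.0769  0.046 ]] centre [0.58685814 0.03438662 0.046     ]
[np.float64(0.1067), np.float64(0.093), np.float64(0.1076), np.float64(0.0947)]
slot [0.60465057 0.06727084 0.046     ] [0.55637982 0.05664564 0.046     ] in console [(np.float64(0.024080351904996414), np.float64(0.028602085282120708)), (np.float64(-0.02534188599498999), np.float64(0.02796749730476433))]
hinge [0.58051519 0.06195824 0.044     ]
0 [0.5498 0.0556 0.1043] [162. 484.]
1 [0.5647 0.0587 0.1101] [162. 400.]
2 [0.5805 0.062  0.112 ] [163. 303.]
3 [0.5963 0.0652 0.1101] [165. 204.]
4 [0.6113 0.0683 0.1043] [169. 109.]
L [0.42150648 0.20185568 0.012     ] [0.42143532 0.20195311 0.012     ] -3.424644641633249 0.0637082552515598 0.03608979294351268
R [ 0.6130231  -0.15868429  0.012     ] [ 0.61277441 -0.15877077  0.012     ] 7.328637696779227 0.06403461036060311 0.035831242286657544
```

Run:
```python
from h import *
snap("side","f1",(300,110,470,300),4)
snap("top","f2",(140,60,400,220),3)
```

```text
(no output)
```

View pics/f1.png

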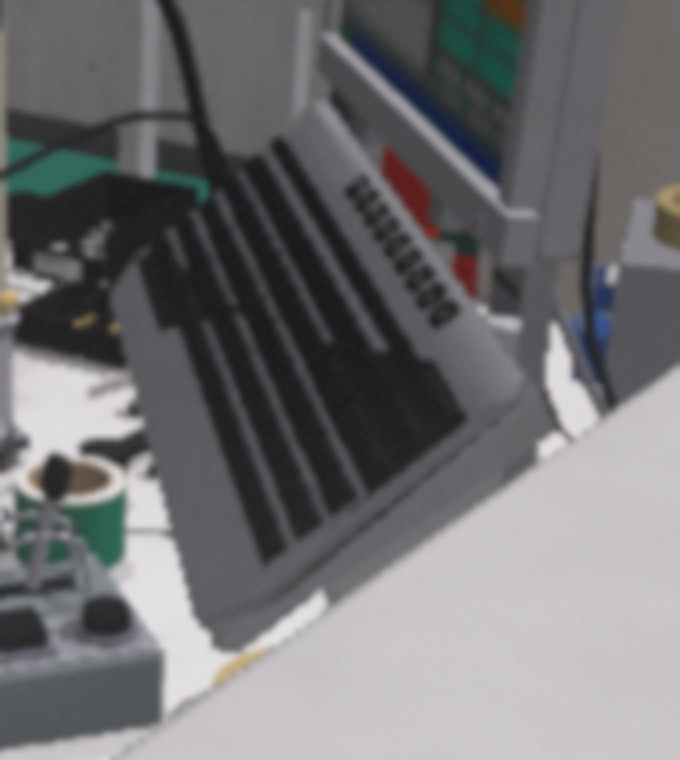

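View pics/f2.png

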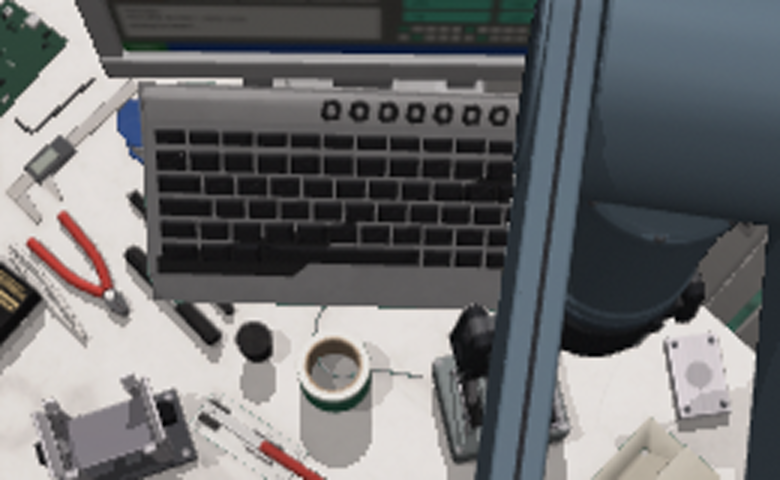

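Run:
```python
from h import *
d=eyes.get_image("top"); s=eyes.get_image("side")
def tri(a,b):
    A=[np.array(q["camera_matrix"])@np.c_[q["R"],q["t"]] for q in(d,s)]
    X=cv2.triangulatePoints(A[0],A[1],np.array(a,float),np.array(b,float)).ravel(); return X[:3]/X[3]
T=lambda x,y:(x/3+140,y/3+60); S=lambda x,y:(x/4+300,y/4+110)
print("kb farleft rear",tri(T(143,88),S(318,100)))
print("kb left front",tri(T(152,298),S(112,285)))
print("kb right front",tri((354,163),S(212,640)))
print("kb right rear",tri((362,96),S(525,385)))
```

```text
kb farleft rear [0.78843862 0.33011314 0.24134382]
kb left front [0.65933529 0.34329714 0.11669275]
kb right front [ 0.65215451 -0.08797676  0.0975086 ]
kb right rear [ 0.78414718 -0.08813695  0.21892446]
```

```bash
python3 - <<'E'
from h import *
plan((.6255,.0717,.20))
E
python3 -m inch '{"linear":[[0.03,-0.007,0.05],[0.03,-0.007,0.04],[0.03,-0.004,0.04],[0,0,0.037],[0,0,0],[0,0,0]],"turn":[0.024,0,0,0,0,0]}' 0 30
python3 - <<'E'
from h import *
plan((.6255,.0717,.20))
snap("side","g1",(240,160,400,320),4)
E
```

```text
t 2.62 pos [0.5401 0.0292 0.3686] x [0.973 0.23  0.   ] y [ 0.23  -0.973  0.   ] z [ 0. -0. -1.] F [ 0.5 -0.5 -0.2] w 0.0853
tool shift [ 0.0928 -0.0218  0.1686] yang -76.7 q6 1.187
time_s: 3.38
tool_pos: [0.6251, 0.0665, 0.2032]
orientation: [3.124, 0.327, 0.004]
wrist_force: [0.0, 0.1, 0.8]
grip_width: -0.0001
t 3.38 pos [0.6251 0.0665 0.2032] x [0.978 0.207 0.002] y [ 0.207 -0.978  0.001] z [ 0.002 -0.    -1.   ] F [0.  0.1 0.8] w -0.0001
tool shift [ 0.0015 -0.005   0.0032] yang -78.04 q6 1.291
```

View pics/g1.png

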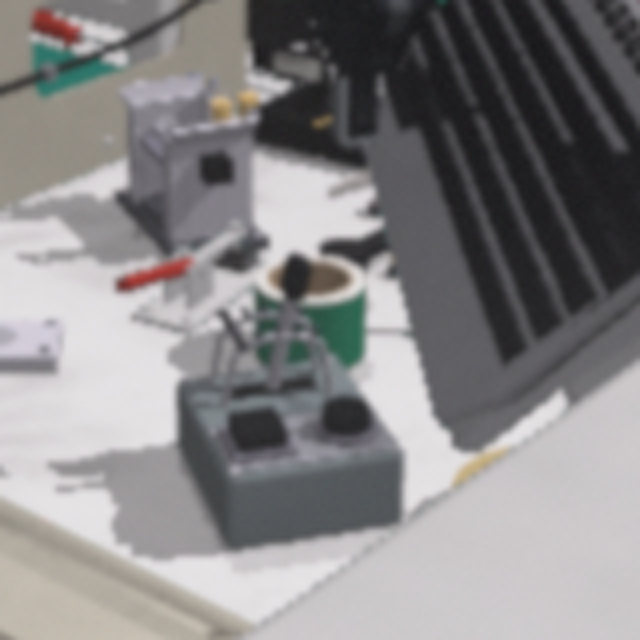

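```bash
python3 -m inch '{"linear":[[0.002,-0.005,0.02],[0,0,0.03],[0,0,0.03],[0,0,0.009],[0,0,0]],"turn":[0,0,0,0,0]}'
python3 - <<'E'
from h import *
plan((.5805,.062,.114))
snap("side","g2",(240,160,400,320),4)
E
```

```text
time_s: 4.05
tool_pos: [0.626, 0.0724, 0.1136]
orientation: [3.124, 0.329, 0.002]
wrist_force: [0.1, 1.0, -0.5]
grip_width: 0.0001
t 4.05 pos [0.626  0.0724 0.1136] x [0.978 0.208 0.002] y [ 0.208 -0.978  0.   ] z [ 0.002 -0.    -1.   ] F [ 0.1  1.  -0.5] w 0.0001
tool shift [-0.0467  0.0007 -0.0005] yang -77.99 q6 1.3
```

View pics/g2.png

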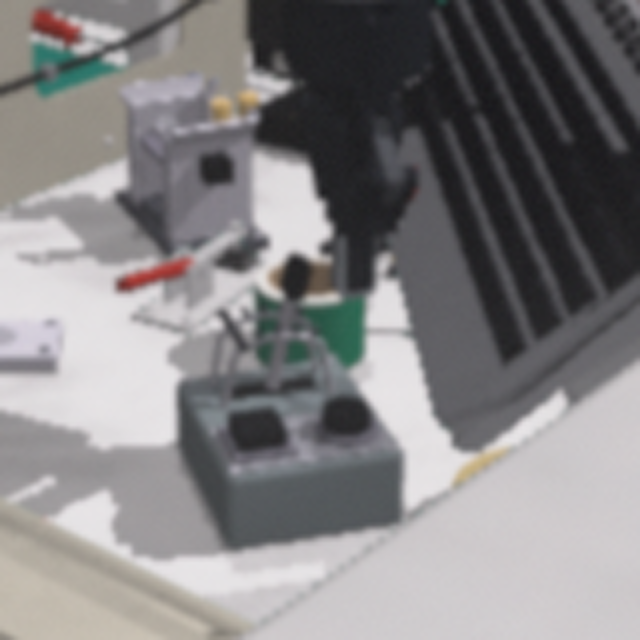

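```bash
python3 -m inch '{"linear":[[-0.012,0,0],[-0.008,0,0],[-0.007,0,0],[-0.007,0,0],[-0.007,0,0],[-0.006,0,0],[0,0,0]],"turn":[0,0,0,0,0,0,0]}'
python3 - <<'E'
from h import *
plan((.5805,.062,.114))
E
python3 -m inch '{"linear":[[-0.004,0,0],[-0.003,0,0],[0,0,0],[0,0,0]],"turn":[0,0,0,0]}'
python3 - <<'E'
from h import *
plan((.5805,.062,.114))
snap("side","g3",(240,160,400,320),4)
E
```

```text
time_s: 4.97
tool_pos: [0.5782, 0.0627, 0.1119]
orientation: [-3.124, -0.329, 0.003]
wrist_force: [-0.3, -0.0, 0.0]
grip_width: -0.0004
t 4.97 pos [0.5782 0.0627 0.1119] x [ 0.978  0.208 -0.002] y [ 0.208 -0.978 -0.   ] z [-0.002 -0.    -1.   ] F [-0.3 -0.   0. ] w -0.0004
tool shift [ 0.0021  0.0012 -0.0021] yang -77.98 q6 1.278
time_s: 5.48
tool_pos: [0.5726, 0.0614, 0.1123]
orientation: [3.124, 0.329, 0.0]
wrist_force: [-0.2, 0.2, -0.8]
grip_width: -0.0001
t 5.47 pos [0.5726 0.0614 0.1123] x [0.978 0.208 0.   ] y [ 0.208 -0.978  0.   ] z [ 0. -0. -1.] F [-0.2  0.2 -0.8] w -0.0001
tool shift [ 0.0079  0.001  -0.0017] yang -77.98 q6 1.274
```

View pics/g3.png

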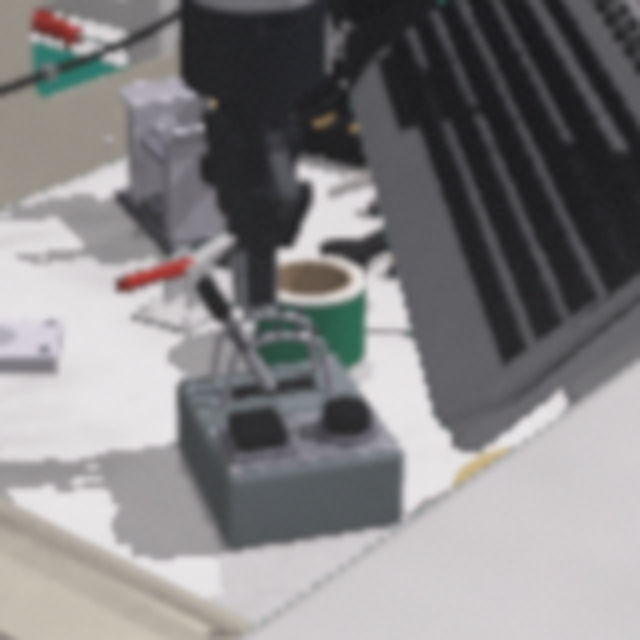

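```bash
python3 -m inch '{"linear":[[0.008,0,0],[0,0,-0.06],[0,0,-0.06],[0,0,-0.06],[-0.03,-0.05,-0.06],[-0.03,-0.055,-0.03],[-0.03,-0.05,0],[0,-0.03,0],[0,0,0],[0,0,0]],"turn":[0,0,0,0,0,0,0,0,0,0]}' 0.085
python3 - <<'E'
from h import *
st()
d=snap("wrist","i1",None,1.4)
np.savez("i1.npz",camera_matrix=d["camera_matrix"],R=d["R"],t=d["t"])
s=eyes.get_image("side"); a=np.radians(12.2)
h=np.array([.5805,.062,.044]);X=np.array([np.cos(a),np.sin(a),0])
for i in range(3):
    th=(i-2)*.24; p=h+.068*(np.sin(th)*X+np.array([0,0,np.cos(th)])); print(i,((w2px(s,p)-[240,160])*4).round(0))
E
```

```text
time_s: 6.78
tool_pos: [0.4685, 0.2093, 0.3641]
orientation: [3.124, 0.329, 0.0]
wrist_force: [0.7, 0.6, -0.8]
grip_width: 0.0851
t 6.78 pos [0.4685 0.2093 0.3641] x [ 0.978  0.208 -0.   ] y [ 0.208 -0.978  0.001] z [ 0.    -0.001 -1.   ] F [ 0.7  0.6 -0.8] w 0.0851
0 [209. 299.]
1 [237. 285.]
2 [266. 278.]
```

View pics/i1.png

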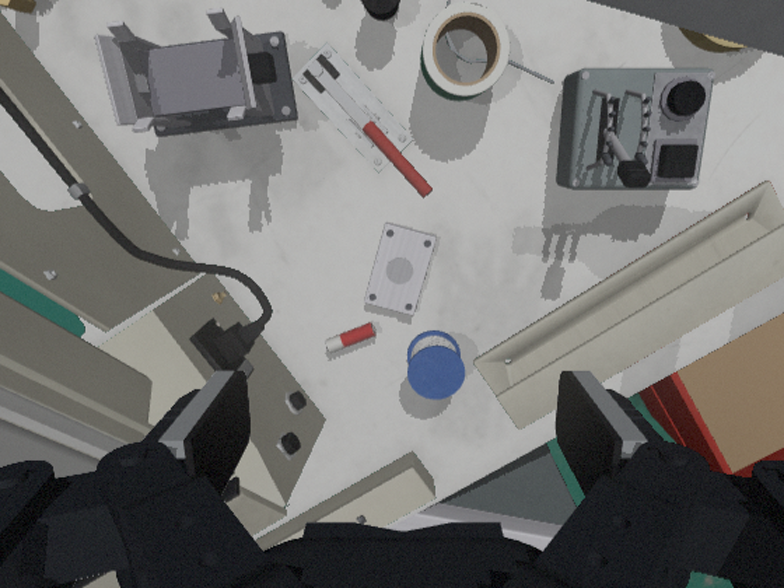

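```bash
python3 -m inch '{"linear":[[0.03,-0.03,-0.03],[0.04,-0.03,-0.02],[0.04,-0.03,0],[0,0,0],[0,0,0],[0,0,0]],"turn":[0,0,0,0,0,0]}' 0.085
python3 - <<'E'
from h import *
st()
d=snap("wrist","j1",None,1.4)
np.savez("j1.npz",camera_matrix=d["camera_matrix"],R=d["R"],t=d["t"],img=d["img"])
E
```

```text
time_s: 7.62
tool_pos: [0.5566, 0.3194, 0.4148]
orientation: [3.124, 0.327, 0.001]
wrist_force: [0.3, -0.0, -0.6]
grip_width: 0.0851
t 7.62 pos [0.5566 0.3194 0.4148] x [0.978 0.207 0.001] y [ 0.207 -0.978  0.   ] z [ 0.001 -0.    -1.   ] F [ 0.3 -0.  -0.6] w 0.0851
```

View pics/j1.png

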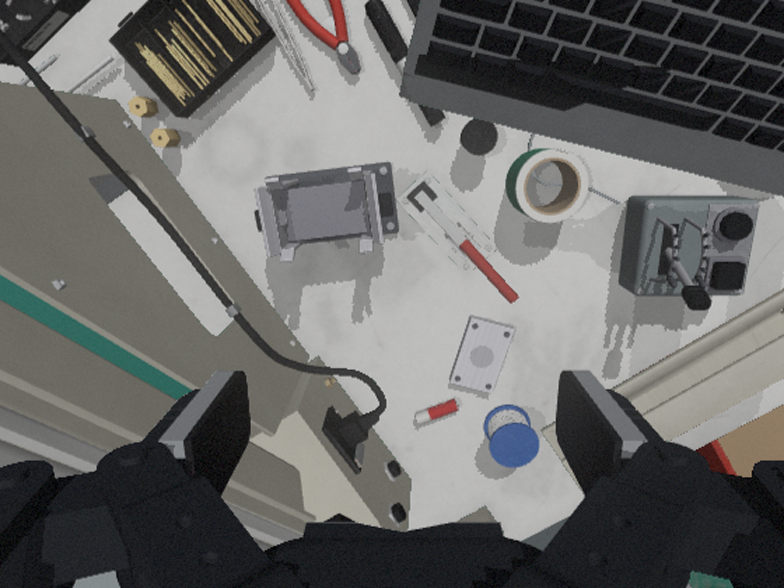

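Run:
```python
from h import *
d=snap("top","k1",(100,90,360,290),3)
print((w2px(d,[.5566,.3194,.4148])-[100,90])*3, (w2px(d,[.6236,.3334,.54])-[100,90])*3)
d=snap("side","k2",(130,20,390,220),3)
print((w2px(d,[.5566,.3194,.4148])-[130,20])*3, (w2px(d,[.6236,.3334,.54])-[130,20])*3)
```

```text
[211.41054681 212.2007856 ] [128.84460356   9.91701237]
[470.83290129 141.37119866] [554.54963306 -34.77077574]
```

View pics/k1.png

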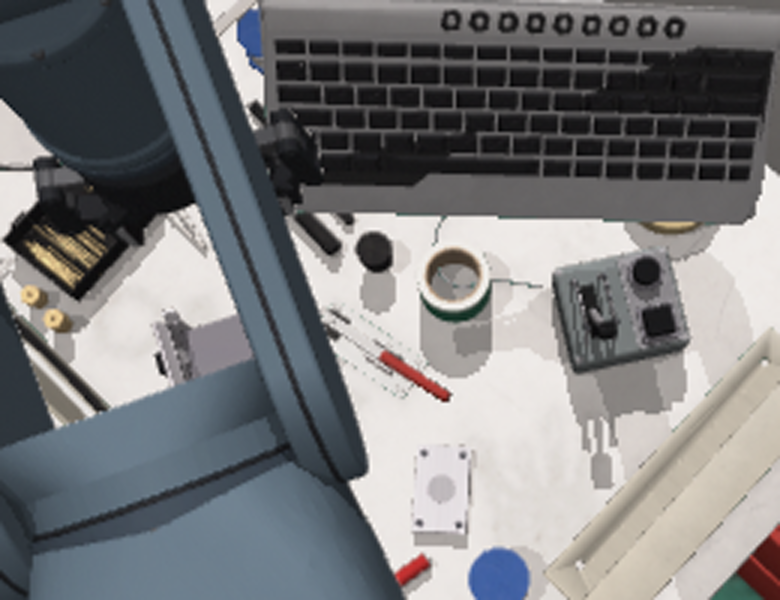

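View pics/k2.png

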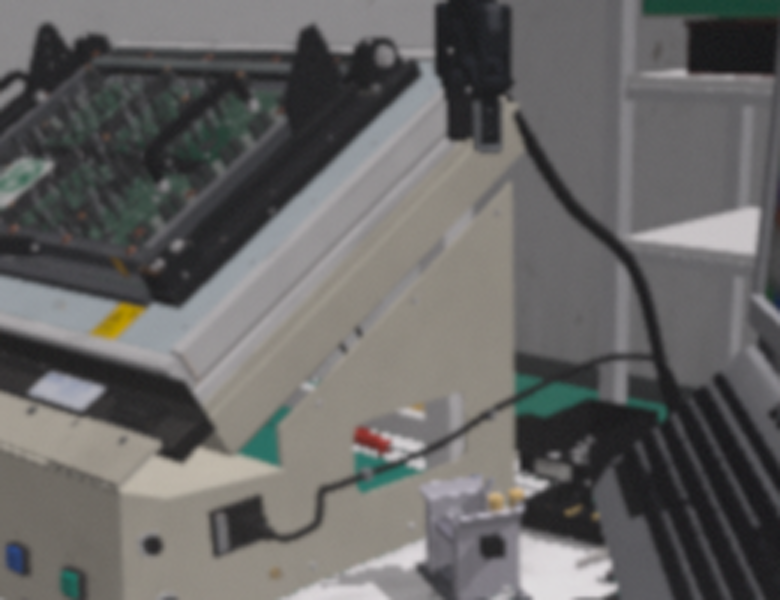

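Run:
```python
from h import *
d=eyes.get_image("side")
print((w2px(d,[.693,.0865,.2386])-[240,160])*4,(w2px(d,[.626,.0724,.1136])-[240,160])*4)
print((w2px(d,[.64,.075,.2376])-[240,160])*4)
m=dict(np.load("j1.npz"))
im=m["img"]; x0,y0,x1,y1=170,105,300,200
cv2.imwrite("pics/j2.png",cv2.resize(im[y0:y1,x0:x1],None,fx=6,fy=6,interpolation=cv2.INTER_CUBIC))
```

```text
[479.67562092  27.15084894] [349.92133251 263.57681517]
[380.11504554  39.57717983]
```

View pics/j2.png

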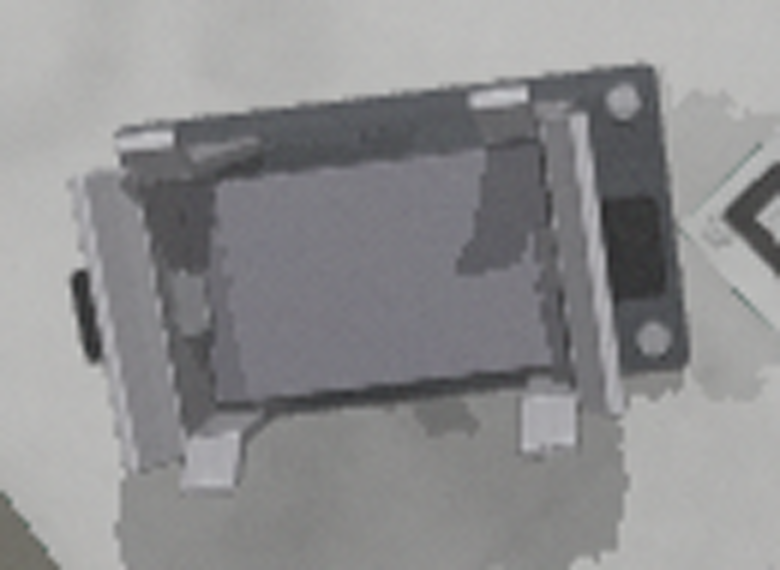

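```bash
cat > m2.py <<'E'
from h import *
m=dict(np.load("j1.npz"))
P=lambda x,y,z: px2w(m,x/6+170,y/6+105,z)
# rim top edges inner lines at z=.092 : left flare outer edge, right flare outer edge
for n,p,z in [("Ltop",(72,180),.092),("Lbot",(135,472),.092),("Rtop",(578,112),.092),("Rbot",(618,412),.092)]:
    print(n,P(*p,z))
L=(P(72,180,.092)+P(135,472,.092))/2; R=(P(578,112,.092)+P(618,412,.092))/2
print("mid",(L+R)/2,"len",np.linalg.norm(L-R),"ang",np.degrees(np.arctan2(*(L-R)[[1,0]])))
v=P(72,180,.092)-P(135,472,.092);print(np.degrees(np.arctan2(v[1],v[0]))); v=P(578,112,.092)-P(618,412,.092);print(np.degrees(np.arctan2(v[1],v[0])))
# follower plate corners z=.058
F=[P(215,182,.058),P(535,140,.058),P(562,365,.058),P(215,405,.058)]
print("fol",np.array(F).round(4),"c",sum(F)/4)
# corner posts top caps
for p in [(145,138),(498,96),(212,460),(548,422)]: print("post",[P(*p,z).round(4) for z in(.08,.092)])
# base
for p in [(118,130),(652,65),(688,368)]: print("base",P(*p,.008))
a=px2w(m,110/1.4,100/1.4,0);b=px2w(m,330/1.4,355/1.4,0);print("wall",a,b)
E
python3 m2.py
```

```text
Ltop [0.56124326 0.44870779 0.092     ]
Lbot [0.5051082  0.42817601 0.092     ]
Rtop [0.59504779 0.35298275 0.092     ]
Rbot [0.53800388 0.33347036 0.092     ]
mid [0.54985078 0.39083423 0.092     ] len 0.10088702617862898 ang 109.30330516209249
20.090335558089055
18.8837264077456
fol [[0.5624 0.4275 0.058 ]
 [0.5853 0.3623 0.058 ]
 [0.5392 0.3475 0.058 ]
 [0.5147 0.4203 0.058 ]] c [0.55038512 0.38941775 0.058     ]
post [array([0.571 , 0.4384, 0.08  ]), array([0.5724, 0.4357, 0.092 ])]
post [array([0.594 , 0.3699, 0.08  ]), array([0.5948, 0.369 , 0.092 ])]
post [array([0.5079, 0.4152, 0.08  ]), array([0.5109, 0.4131, 0.092 ])]
post [array([0.5306, 0.3474, 0.08  ]), array([0.533 , 0.3471, 0.092 ])]
base [0.56326785 0.46135911 0.008     ]
base [0.60374521 0.34193759 0.008     ]
base [0.53600146 0.31915572 0.008     ]
wall [0.6044653  0.62285622 0.        ] [0.38378773 0.36569472 0.        ]
```

Run:
```python
from h import *
m=dict(np.load("j1.npz")); im=m["img"]
x0,y0,x1,y1=310,215,380,290
cv2.imwrite("pics/j3.png",cv2.resize(im[y0:y1,x0:x1],None,fx=7,fy=7,interpolation=cv2.INTER_CUBIC))
print(px2w(m,482/1.4,355.5/1.4,.012))
plan((.4215,.202,.16))
```

```text
[0.42315821 0.20200373 0.012     ]
t 7.83 pos [0.5565 0.32   0.4151] x [0.978 0.208 0.001] y [ 0.208 -0.978 -0.   ] z [ 0.001  0.    -1.   ] F [-0.5 -0.1 -0.1] w 0.0851
tool shift [-0.1569  0.0874  0.2549] yang -78.02 q6 1.71
```

View pics/j3.png

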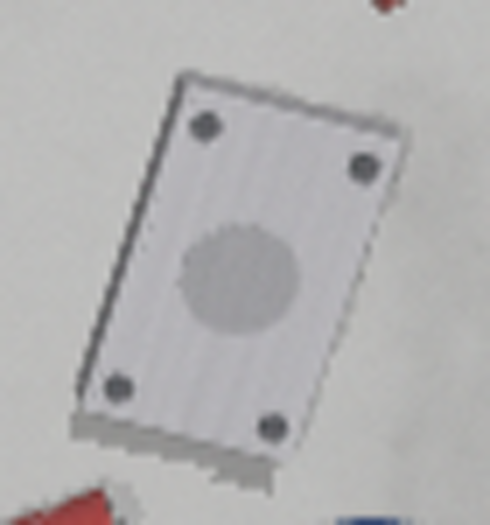

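```bash
python3 -m inch '{"linear":[[-0.045,0.025,0.03],[-0.045,0.025,0.035],[-0.045,0.025,0.035],[-0.022,0.012,0.05],[0,0,0.05],[0,0,0.03],[0,0,0.025],[0,0,0],[0,0,0]],"turn":[0,0,0,0,0,0.13,0.14,0,0]}' 0.085
python3 - <<'E'
from h import *
plan((.422,.202,.05))
d=snap("wrist","l1",None,1.4)
np.savez("l1.npz",camera_matrix=d["camera_matrix"],R=d["R"],t=d["t"],img=d["img"])
E
```

```text
time_s: 8.95
tool_pos: [0.4221, 0.2029, 0.1603]
orientation: [-3.14, 0.09, -0.003]
wrist_force: [0.9, -0.7, 0.1]
grip_width: 0.0853
t 8.95 pos [0.4221 0.2029 0.1603] x [ 0.998 -0.058  0.002] y [-0.058 -0.998 -0.   ] z [ 0.002  0.    -1.   ] F [ 0.9 -0.7  0.1] w 0.0853
tool shift [-0.0002  0.001   0.1103] yang -93.3 q6 1.838
```

View pics/l1.png

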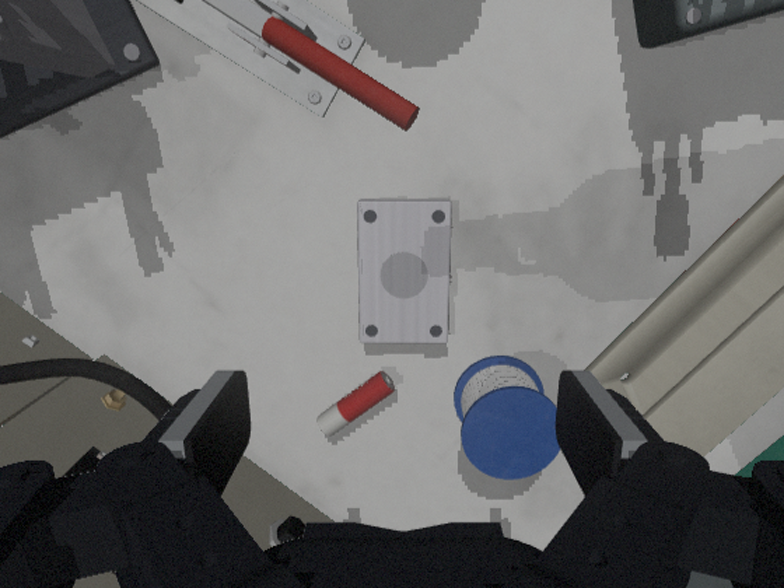

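Run:
```python
from h import *
m=dict(np.load("l1.npz"))
c=[px2w(m,u/1.4,v/1.4,.012) for u,v in[(359,200),(452,200),(447,343),(359,343)]]
print(np.array(c).round(4), (sum(c)/4).round(4), px2w(m,404/1.4,274.5/1.4,.012))
print("spool",px2w(m,510/1.4,430/1.4,.05))
```

```text
[[0.4636 0.2232 0.012 ]
 [0.4609 0.1747 0.012 ]
 [0.3812 0.18   0.012 ]
 [0.384  0.2295 0.012 ]] [0.4224 0.2019 0.012 ] [0.42227376 0.20197287 0.012     ]
spool [0.34711482 0.15212137 0.05      ]
```

```bash
python3 -m inch '{"linear":[[0,0.001,0.05],[0,0,0.05],[0,0,0.03],[0,0,0.008],[0,0,0.006],[0,0,0]],"turn":[0,0,0,0,0,0]}' 0.085
python3 -m inch '{"linear":[[0,0,0],[0,0,0],[0,0,0],[0,0,0],[0,0,0]],"turn":[0,0,0,0,0]}' 0.04 60
python3 - <<'E'
from h import *
st(); snap("side","l2",(170,170,330,290),4)
E
```

```text
time_s: 9.75
tool_pos: [0.4223, 0.2021, 0.0161]
orientation: [-3.14, 0.094, -0.003]
wrist_force: [0.2, 0.3, -0.9]
grip_width: 0.0852
time_s: 10.38
tool_pos: [0.422, 0.202, 0.0162]
orientation: [-3.14, 0.094, -0.003]
wrist_force: [-1.3, -1.1, 7.4]
grip_width: 0.0483
t 10.38 pos [0.422  0.202  0.0162] x [ 0.998 -0.06   0.002] y [-0.06  -0.998 -0.   ] z [ 0.002  0.    -1.   ] F [-1.3 -1.1  7.4] w 0.0483
```

View pics/l2.png

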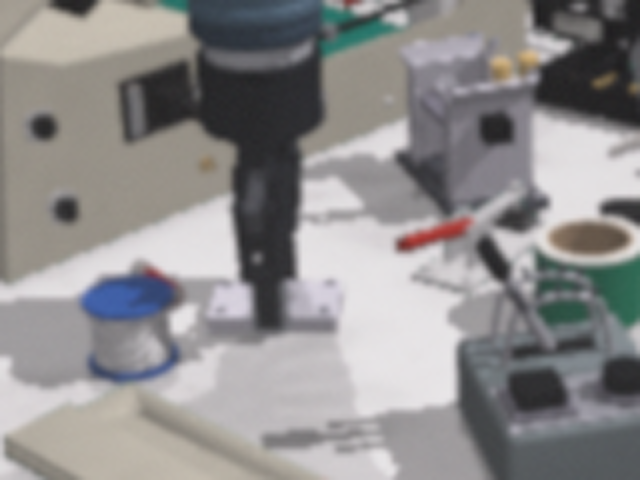

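```bash
python3 -m inch '{"linear":[[0,0,-0.02],[0,0,-0.05],[0,0,-0.06],[0,0,-0.06],[0,0,-0.02],[0,0,0],[0,0,0]],"turn":[0,0,0,0,0,0,0]}'
python3 - <<'E'
from h import *
plan((.550,.390,.226))
d=snap("wrist","l3",None,1.4)
E
```

```text
time_s: 11.3
tool_pos: [0.4204, 0.2016, 0.2238]
orientation: [3.14, -0.095, -0.004]
wrist_force: [0.5, -0.0, -2.1]
grip_width: 0.0482
t 11.3 pos [0.4204 0.2016 0.2238] x [ 0.998 -0.06  -0.002] y [-0.06  -0.998  0.001] z [-0.002 -0.    -1.   ] F [ 0.5 -0.  -2.1] w 0.0482
tool shift [ 0.118  -0.1958 -0.0026] yang -93.45 q6 1.838
```

View pics/l3.png

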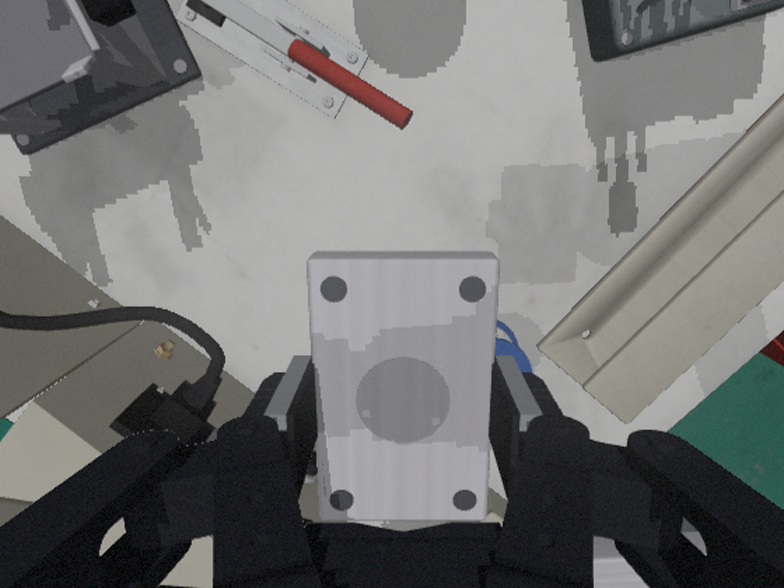

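```bash
python3 -m inch '{"linear":[[0.03,-0.04,0],[0.03,-0.045,0],[0.03,-0.045,0],[0.028,-0.045,0],[0,-0.02,0],[0,0,0],[0,0,0],[0,0,0],[0,0,0],[0,0,0]],"turn":[0,0,0,0,0,-0.18,-0.18,-0.18,-0.18,-0.18]}'
python3 -m inch '{"linear":[[0,0,0],[0,0,0],[0,0,0],[0,0,0],[0,0,0],[0,0,0],[0,0,0],[0,0,0]],"turn":[-0.18,-0.18,-0.18,-0.18,-0.18,-0.167,0,0]}'
python3 - <<'E'
from h import *
plan((.550,.390,.226))
d=snap("wrist","l4",None,1.4)
np.savez("l4.npz",camera_matrix=d["camera_matrix"],R=d["R"],t=d["t"],img=d["img"])
E
```

```text
time_s: 12.6
tool_pos: [0.5496, 0.3887, 0.2235]
orientation: [2.865, 1.289, -0.006]
wrist_force: [-0.0, 0.1, -0.8]
grip_width: 0.0482
time_s: 13.6
tool_pos: [0.5503, 0.3891, 0.2244]
orientation: [-1.822, -2.558, 0.002]
wrist_force: [-0.0, 1.0, -1.1]
grip_width: 0.0484
t 13.6 pos [0.5503 0.3891 0.2244] x [-0.327  0.945 -0.   ] y [ 0.945  0.327 -0.002] z [-0.001 -0.001 -1.   ] F [-0.   1.  -1.1] w 0.0484
tool shift [ 0.001   0.     -0.0016] yang 19.06 q6 0.118
```

View pics/l4.png

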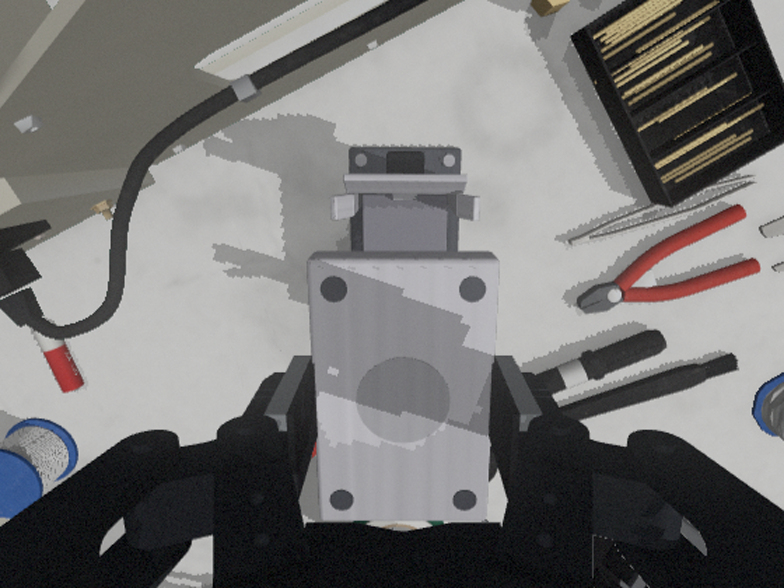

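Run:
```python
from h import *
m=dict(np.load("l4.npz")); im=m["img"]
x0,y0,x1,y1=225,95,355,190
cv2.imwrite("pics/l5.png",cv2.resize(im[y0:y1,x0:x1],None,fx=6,fy=6,interpolation=cv2.INTER_CUBIC))
```

```text
(no output)
```

View pics/l5.png

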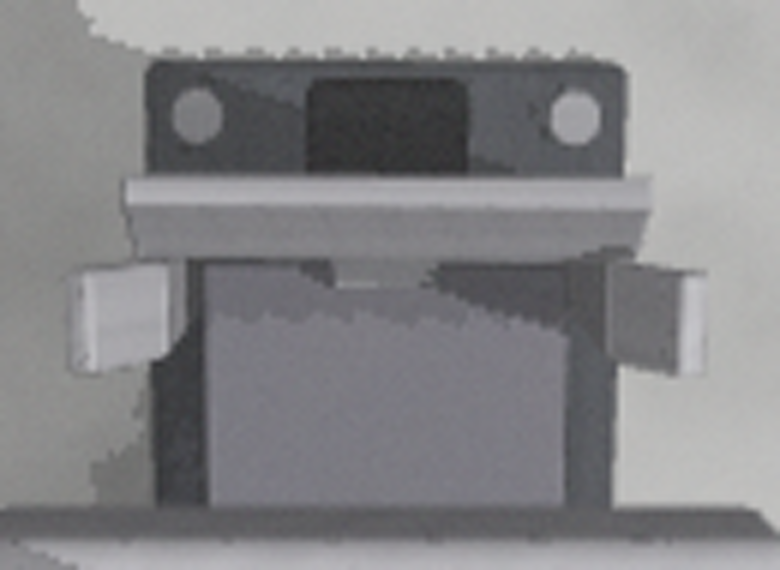

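Run:
```python
from h import *
m=dict(np.load("l4.npz")); o,T=st(); p=o["tool_pos"]
def f(x,y,z): 
    w=px2w(m,x/6+225,y/6+95,z); return w,(T.T@(w-p)).round(4)
for n,x,y,z in [("rimL",125,178,.092),("rimR",652,178,.092),("innerrimL",130,207,.092),("innerrimR",648,207,.092),("bendL",140,257,.08),("bendR",635,257,.08),("folL",205,400,.058),("folR",568,400,.058),("nose",385,289,.06),("postL",168,320,.08),("postR",608,320,.08)]: print(n,*f(x,y,z))
# plate in hand: circle & edges top surface z = p.z-.0162+.012
z=p[2]-.0042
for u,v in [(308,258),(498,258),(403,400)]: print("plate",(T.T@(px2w(m,u/1.4,v/1.4,z)-p)).round(4))
```

```text
t 13.65 pos [0.5505 0.3892 0.2246] x [-0.327  0.945 -0.   ] y [ 0.945  0.327 -0.001] z [-0.001 -0.    -1.   ] F [ 0.7 -0.  -0.9] w 0.0487
rimL [0.50607547 0.43032814 0.092     ] [ 0.0534 -0.0283  0.1326]
rimR [0.56249037 0.44986832 0.092     ] [0.0534 0.0314 0.1326]
innerrimL [0.50757613 0.42743483 0.092     ] [ 0.0502 -0.0279  0.1326]
innerrimR [0.56321765 0.44670836 0.092     ] [0.0502 0.031  0.1326]
bendL [0.50948945 0.42101955 0.08      ] [ 0.0435 -0.0281  0.1446]
bendR [0.56546655 0.44041148 0.08      ] [0.0435 0.0311 0.1446]
folL [0.52161217 0.40345443 0.058     ] [ 0.023  -0.0224  0.1666]
folR [0.56677768 0.41910603 0.058     ] [0.023  0.0254 0.1666]
nose [0.53918081 0.42509403 0.06      ] [0.0377 0.0013 0.1646]
postL [0.51493451 0.41496679 0.08      ] [ 0.036  -0.025   0.1446]
postR [0.56506747 0.43233662 0.08      ] [0.036  0.0281 0.1446]
plate [ 0.0397 -0.024   0.0042]
plate [0.0398 0.0243 0.0042]
plate [-0.0001  0.0002  0.0042]
```

```bash
python3 -m inch '{"linear":[[0.002,0.0014,0.03],[0,0,0.04],[0,0,0.03],[0,0,0.015],[0,0,0.008],[0,0,0.006],[0,0,0]],"turn":[0,0,0,0,0,0,0]}'
python3 - <<'E'
from h import *
plan((.5512,.3916,.083))
d=snap("wrist","l6",None,1.4)
np.savez("l6.npz",camera_matrix=d["camera_matrix"],R=d["R"],t=d["t"],img=d["img"])
E
```

```text
time_s: 14.52
tool_pos: [0.5517, 0.3918, 0.0967]
orientation: [1.819, 2.561, 0.001]
wrist_force: [-0.9, 0.1, -0.4]
grip_width: 0.0479
t 14.53 pos [0.5517 0.3918 0.0967] x [-0.33   0.944  0.   ] y [0.944 0.33  0.001] z [ 0.001  0.    -1.   ] F [-0.9  0.1 -0.4] w 0.0479
tool shift [-0.0001 -0.0005  0.0137] yang 19.24 q6 0.117
```

View pics/l6.png

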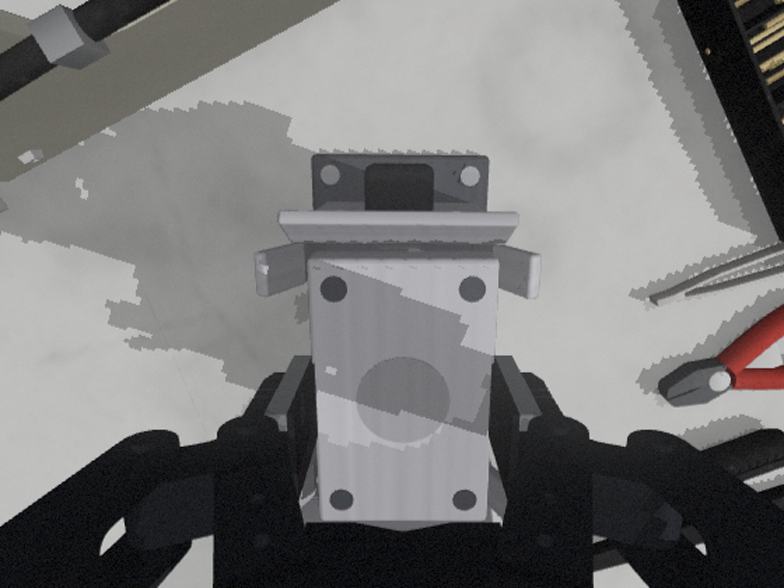

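```bash
python3 -m inch '{"linear":[[0,-0.0006,0.004],[0,0,0.004],[0,0,0.003],[0,0,0.003],[0,0,0]],"turn":[0,0,0,0,0]}'
python3 - <<'E'
from h import *
plan((.5512,.3916,.083))
d=snap("wrist","l7",None,1.4)
d=snap("side","l8",(230,150,350,250),6)
E
```

```text
time_s: 15.2
tool_pos: [0.5511, 0.3916, 0.0818]
orientation: [-1.819, -2.562, -0.0]
wrist_force: [-0.4, 0.9, -0.8]
grip_width: 0.0484
t 15.2 pos [0.5511 0.3916 0.0818] x [-0.33   0.944  0.   ] y [ 0.944  0.33  -0.   ] z [-0.  0. -1.] F [-0.4  0.9 -0.8] w 0.0484
tool shift [ 0.      0.0001 -0.0012] yang 19.25 q6 0.117
```

View pics/l7.png

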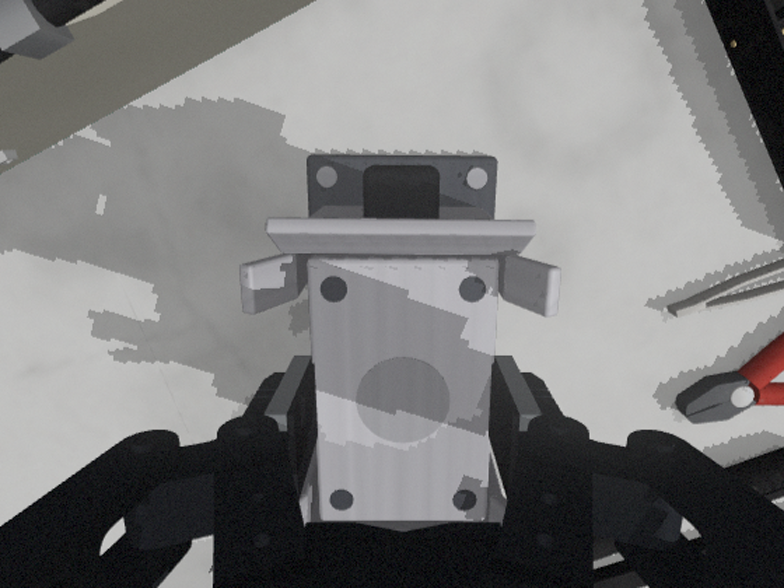

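View pics/l8.png

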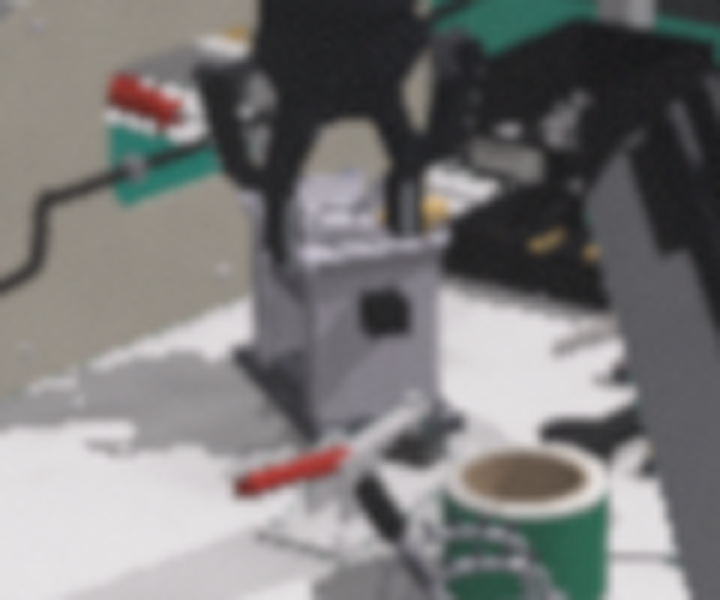

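```bash
python3 -m inch '{"linear":[[0,0,0],[0,0,0],[0,0,0],[0,0,-0.03],[0,0,-0.05],[0,0,-0.03],[0,0,0],[0,0,0],[0,0,0]],"turn":[0,0,0,0,0,0,0,0,0]}' 0.08
python3 - <<'E'
from h import *
st()
d=snap("wrist","n1",None,1.4)
np.savez("n1.npz",camera_matrix=d["camera_matrix"],R=d["R"],t=d["t"],img=d["img"])
E
```

```text
time_s: 16.42
tool_pos: [0.5502, 0.3911, 0.1902]
orientation: [-1.818, -2.56, 0.005]
wrist_force: [-0.2, -0.2, -0.2]
grip_width: 0.0799
t 16.43 pos [0.5502 0.3911 0.1902] x [-0.33   0.944 -0.   ] y [ 0.944  0.33  -0.003] z [-0.003 -0.001 -1.   ] F [-0.2 -0.2 -0.2] w 0.0799
```

View pics/n1.png

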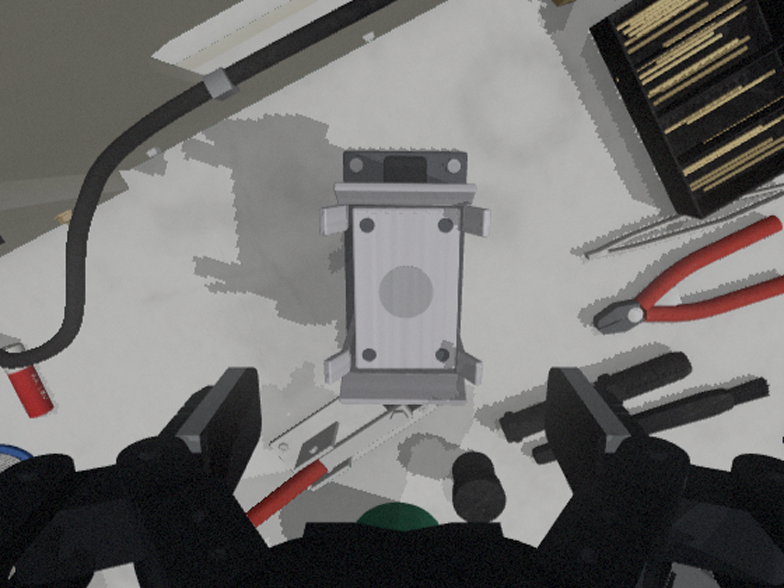

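```bash
python3 - <<'E'
from h import *
m=dict(np.load("n1.npz"))
print(px2w(m,405.5/1.4,291.5/1.4,.077))
plan((.551,.3915,.105))
E
python3 -m inch '{"linear":[[0.001,0.001,0.02],[0,0,0.03],[0,0,0.03],[0,0,0.007],[0,0,0],[0,0,0]],"turn":[0,0,0,0,0,0]}' 0 40
python3 - <<'E'
from h import *
plan((.551,.3915,.094))
E
```

```text
[0.55144198 0.39140974 0.077     ]
t 16.48 pos [0.5503 0.3912 0.1903] x [-0.33   0.944 -0.   ] y [ 0.944  0.33  -0.003] z [-0.003 -0.001 -1.   ] F [-0.5 -0.5 -0.2] w 0.0802
tool shift [0.0001 0.0011 0.0853] yang 19.25 q6 0.117
time_s: 17.23
tool_pos: [0.5524, 0.3932, 0.1065]
orientation: [1.818, 2.561, 0.003]
wrist_force: [-0.0, 0.5, 0.8]
grip_width: -0.0001
t 17.23 pos [0.5524 0.3932 0.1065] x [-0.33   0.944  0.   ] y [0.944 0.33  0.002] z [ 0.002  0.001 -1.   ] F [-0.   0.5  0.8] w -0.0001
tool shift [-0.0012 -0.0019  0.0125] yang 19.26 q6 0.118
```

```bash
python3 -m inch '{"linear":[[-0.001,-0.0015,0.008],[0,0,0.006],[0,0,0.004],[0,0,0.004],[0,0,0]],"turn":[0,0,0,0,0]}'
python3 -m inch '{"linear":[[0,0,0.004],[0,0,0.003],[0,0,0.002],[0,0,0]],"turn":[0,0,0,0]}'
```

```text
time_s: 17.85
tool_pos: [0.5508, 0.3915, 0.083]
orientation: [1.819, 2.561, 0.001]
wrist_force: [0.6, 0.3, 1.1]
grip_width: -0.0
time_s: 18.35
tool_pos: [0.5505, 0.3913, 0.0738]
orientation: [-1.819, -2.561, 0.0]
wrist_force: [1.0, 0.6, 2.5]
grip_width: 0.0002
```

Run:
```python
from h import *
st()
d=snap("wrist","n2",None,1.4)
snap("side","n3",(230,150,350,250),6)
```

```text
t 18.35 pos [0.5505 0.3913 0.0738] x [-0.33   0.944 -0.   ] y [ 0.944  0.33  -0.   ] z [-0. -0. -1.] F [1.  0.6 2.5] w 0.0002
```

View pics/n2.png

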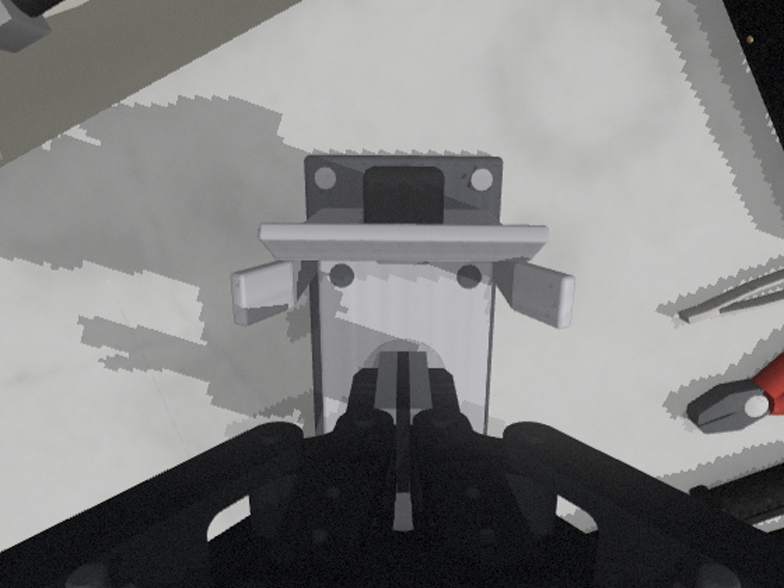

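View pics/n3.png

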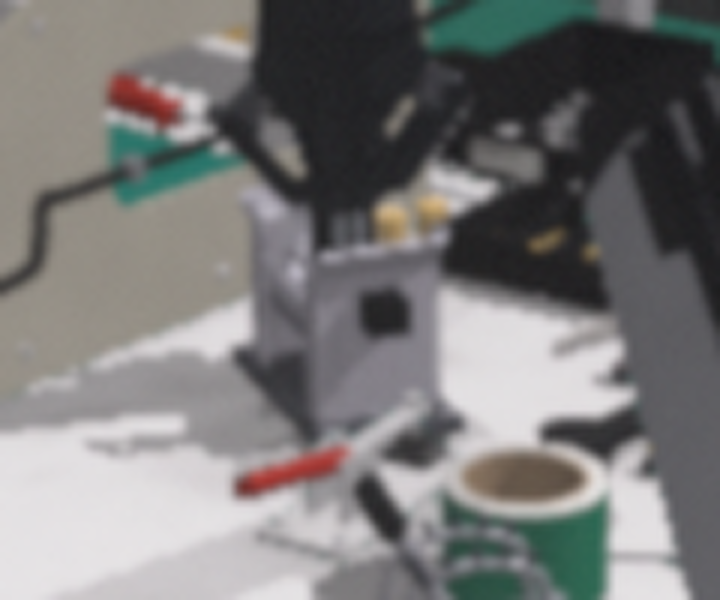

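```bash
python3 -m inch '{"linear":[[0,0,0.001],[0,0,0.0007],[0,0,0]],"turn":[0,0,0]}'
python3 -m inch '{"linear":[[0,0,-0.002],[0,0,-0.02],[0,0,-0.04],[0,0,-0.04],[0,0,0],[0,0,0]],"turn":[0,0,0,0,0,0]}'
python3 - <<'E'
from h import *
st()
d=snap("wrist","n4",None,1.4)
np.savez("n4.npz",camera_matrix=d["camera_matrix"],R=d["R"],t=d["t"],img=d["img"])
E
```

```text
time_s: 18.82
tool_pos: [0.5505, 0.3914, 0.0724]
orientation: [1.819, 2.562, -0.0]
wrist_force: [1.7, 1.5, 2.7]
grip_width: 0.0001
time_s: 19.58
tool_pos: [0.5495, 0.3909, 0.1733]
orientation: [-1.818, -2.561, 0.004]
wrist_force: [0.6, 0.1, -0.6]
grip_width: -0.0
t 19.57 pos [0.5495 0.3909 0.1733] x [-0.33   0.944 -0.   ] y [ 0.944  0.33  -0.003] z [-0.002 -0.001 -1.   ] F [ 0.6  0.1 -0.6] w -0.0
```

View pics/n4.png

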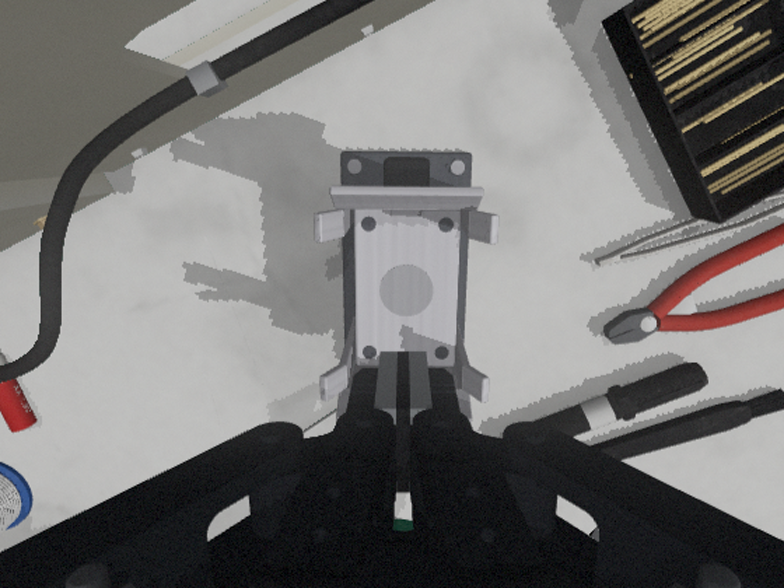

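Run:
```python
from h import *
for n in("n1","n4"):
    m=dict(np.load(n+".npz")); im=m["img"]
    cv2.imwrite(f"pics/{n}z.png",cv2.resize(im[125:275,225:360],None,fx=4,fy=4,interpolation=cv2.INTER_CUBIC))
a=cv2.imread("pics/n1z.png");b=cv2.imread("pics/n4z.png");c=np.hstack([a,b]);print(c.shape)
cv2.imwrite("pics/nz.png",cv2.resize(c,None,fx=.74,fy=.74))
```

```text
(600, 1080, 3)
```

View pics/nz.png

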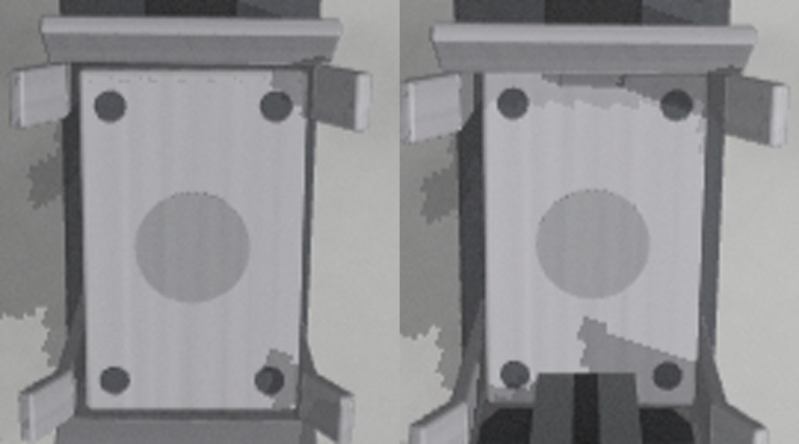

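```bash
python3 -m inch '{"linear":[[0,0,-0.05],[0,0,-0.05],[0,0,0],[0,0,0],[0,0,0],[0,0,0],[0,0,0],[0,0,0],[0,0,0],[0,0,0]],"turn":[0,0,0.17,0.17,0.17,0.17,0.17,0.17,0.17,0.17]}'
python3 -m inch '{"linear":[[0,0,0],[0,0,0],[0,0,0],[0,0,0]],"turn":[0.17,0.163,0,0]}'
python3 - <<'E'
from h import *
plan((.517,.0483,.20))
E
```

```text
time_s: 20.88
tool_pos: [0.5497, 0.391, 0.272]
orientation: [3.027, 0.84, -0.007]
wrist_force: [0.2, -0.3, 0.6]
grip_width: -0.0003
time_s: 21.38
tool_pos: [0.5501, 0.3912, 0.2732]
orientation: [3.122, 0.34, -0.003]
wrist_force: [0.1, -0.6, -0.0]
grip_width: -0.0002
t 21.38 pos [0.5501 0.3912 0.2732] x [ 0.977  0.215 -0.002] y [ 0.215 -0.977  0.   ] z [-0.002 -0.001 -1.   ] F [ 0.1 -0.6 -0. ] w -0.0002
tool shift [-0.106   0.3277  0.0736] yang -77.57 q6 1.807
```

```bash
python3 -m inch '{"linear":[[-0.015,0.045,0],[-0.015,0.05,0],[-0.02,0.055,0],[-0.02,0.055,0],[-0.02,0.055,0.01],[-0.016,0.05,0.03],[0,0.018,0.035],[0,0,0],[0,0,0]],"turn":[0,0,0,0,0,0,0,0,0]}'
python3 - <<'E'
from h import *
plan((.517,.0483,.114))
d=snap("wrist","o1",None,1.4)
E
```

```text
time_s: 22.5
tool_pos: [0.517, 0.049, 0.2004]
orientation: [-3.123, -0.337, -0.002]
wrist_force: [0.5, 0.3, -0.4]
grip_width: 0.0003
t 22.5 pos [0.517  0.049  0.2004] x [0.977 0.213 0.001] y [ 0.213 -0.977 -0.   ] z [ 0.001  0.    -1.   ] F [ 0.5  0.3 -0.4] w 0.0003
tool shift [-0.0002  0.0007  0.0864] yang -77.69 q6 1.235
```

View pics/o1.png

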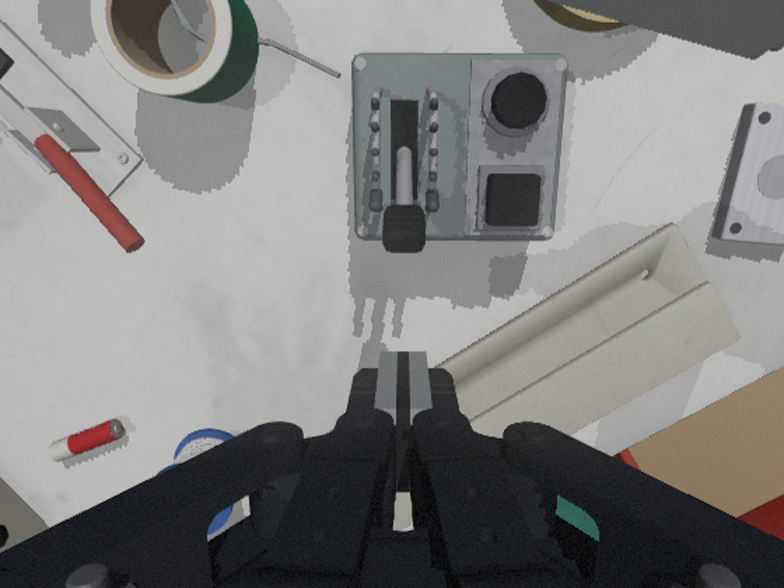

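```bash
python3 -m inch '{"linear":[[0,0.0007,0.03],[0,0,0.03],[0,0,0.02],[0,0,0.006],[0,0,0],[0.008,0,0],[0.006,0,0],[0.004,0,0],[0.003,0,0],[0,0,0]],"turn":[0,0,0,0,0,0,0,0,0,0]}'
python3 - <<'E'
from h import *
plan((.5805,.062,.114))
snap("side","o2",(240,160,400,320),4)
E
```

```text
time_s: 23.8
tool_pos: [0.5382, 0.0521, 0.1139]
orientation: [3.123, 0.335, 0.003]
wrist_force: [0.1, -0.3, -0.4]
grip_width: -0.0001
t 23.8 pos [0.5382 0.0521 0.1139] x [0.977 0.212 0.002] y [ 0.212 -0.977  0.   ] z [ 0.002 -0.    -1.   ] F [ 0.1 -0.3 -0.4] w -0.0001
tool shift [ 0.0434 -0.0007 -0.    ] yang -77.76 q6 1.247
```

View pics/o2.png

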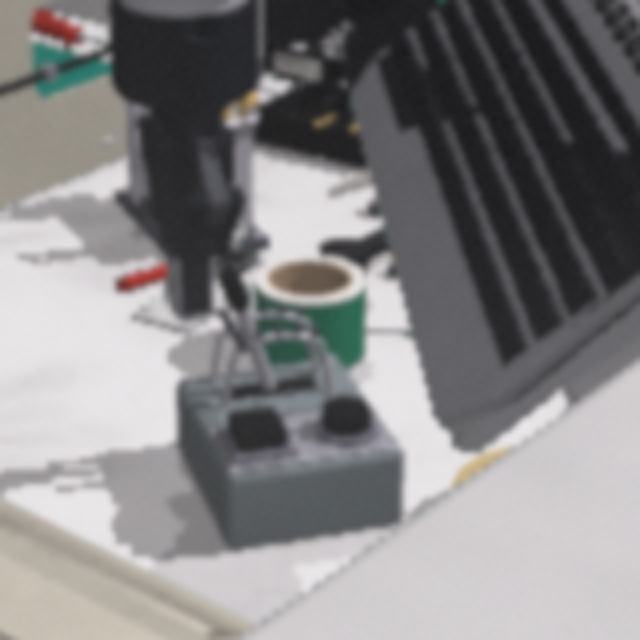

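```bash
python3 -m inch '{"linear":[[-0.02,0,0],[0,0,-0.05],[0,0,-0.06],[0,0.03,-0.05],[0.02,0.05,-0.01],[0.03,0.05,0],[0.02,0.05,0],[0,0,0],[0,0,0]],"turn":[0,0,0,0,0,0,0,0,0]}' 0.085
python3 - <<'E'
from h import *
plan((.613,-.1588,.15))
d=snap("wrist","p1",None,1.4)
np.savez("p1.npz",camera_matrix=d["camera_matrix"],R=d["R"],t=d["t"],img=d["img"])
E
```

```text
time_s: 24.98
tool_pos: [0.624, -0.113, 0.283]
orientation: [-3.123, -0.334, 0.001]
wrist_force: [0.7, -0.2, 0.6]
grip_width: 0.0846
t 24.98 pos [ 0.624 -0.113  0.283] x [ 0.977  0.212 -0.001] y [ 0.212 -0.977 -0.001] z [-0.001  0.001 -1.   ] F [ 0.7 -0.2  0.6] w 0.0846
tool shift [-0.0204  0.0426  0.133 ] yang -77.78 q6 1.003
```

View pics/p1.png

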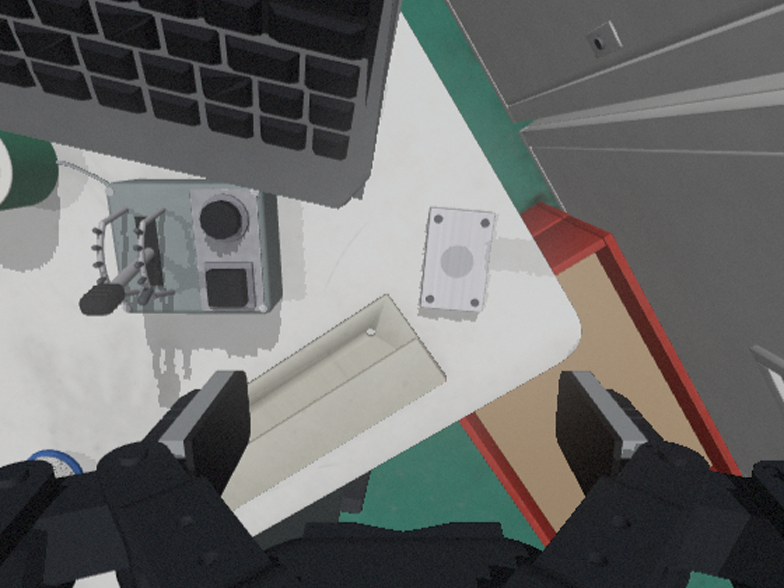

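Run:
```python
from h import *
m=dict(np.load("p1.npz"));im=m["img"]
cv2.imwrite("pics/p2.png",cv2.resize(im[140:235,290:365],None,fx=6,fy=6,interpolation=cv2.INTER_CUBIC))
```

```text
(no output)
```

View pics/p2.png

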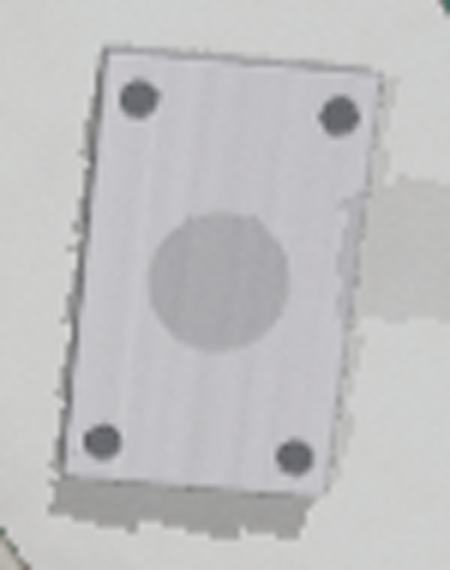

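Run:
```python
from h import *
m=dict(np.load("p1.npz"))
Q=[px2w(m,x/6+290,y/6+140,.012) for x,y in[(139,99),(102,440),(341,116),(296,457),(219,282)]]
w=Q[0]-Q[1]+Q[2]-Q[3]; print(np.degrees(np.arctan2(w[1],w[0])),Q[4],sum(Q[:4])/4)
C=(Q[4]+sum(Q[:4])/4)/2
plan((C[0],C[1],.15))
print("duct",px2w(m,385/1.4,295/1.4,.03),px2w(m,445/1.4,378/1.4,.03))
```

```text
7.169303369535288 [ 0.61283924 -0.15888138  0.012     ] [ 0.61291437 -0.15889299  0.012     ]
t 25.02 pos [ 0.6238 -0.1123  0.2834] x [ 0.977  0.213 -0.   ] y [ 0.213 -0.977 -0.001] z [-0.     0.001 -1.   ] F [-0.   1.   0.6] w 0.0851
tool shift [-0.0206  0.0433  0.1334] yang -77.72 q6 1.002
duct [ 0.57968918 -0.10887512  0.03      ] [ 0.52252578 -0.1694625   0.03      ]
```

```bash
python3 -m inch '{"linear":[[-0.01,0.022,0.04],[-0.0106,0.0213,0.04],[0,0,0.053],[0,0,0],[0,0,0]],"turn":[0,0,0.089,0,0]}' 0.07
python3 - <<'E'
from h import *
plan((.6129,-.1589,.016))
E
```

```text
time_s: 25.65
tool_pos: [0.6143, -0.1592, 0.1528]
orientation: [3.134, 0.2, 0.004]
wrist_force: [0.1, -0.4, 0.4]
grip_width: 0.0703
t 25.65 pos [ 0.6143 -0.1592  0.1528] x [0.992 0.127 0.002] y [ 0.127 -0.992  0.001] z [ 0.003 -0.001 -1.   ] F [ 0.1 -0.4  0.4] w 0.0703
tool shift [-0.0017 -0.0006  0.1368] yang -82.68 q6 1.014
```

```bash
python3 -m inch '{"linear":[[-0.001,0,0.05],[0,0,0.05],[0,0,0.025],[0,0,0.008],[0,0,0.003],[0,0,0]],"turn":[0,0,0,0,0,0]}'
python3 - <<'E'
from h import *
plan((.6129,-.1589,.0165))
d=snap("wrist","p3",None,1.4)
E
```

```text
time_s: 26.4
tool_pos: [0.6136, -0.1604, 0.0164]
orientation: [3.134, 0.197, 0.005]
wrist_force: [-0.6, 0.6, -1.2]
grip_width: 0.07
t 26.4 pos [ 0.6136 -0.1604  0.0164] x [0.992 0.125 0.003] y [ 0.125 -0.992  0.002] z [ 0.003 -0.001 -1.   ] F [-0.6  0.6 -1.2] w 0.07
tool shift [-0.0006 -0.0016 -0.0001] yang -82.82 q6 1.014
```

View pics/p3.png

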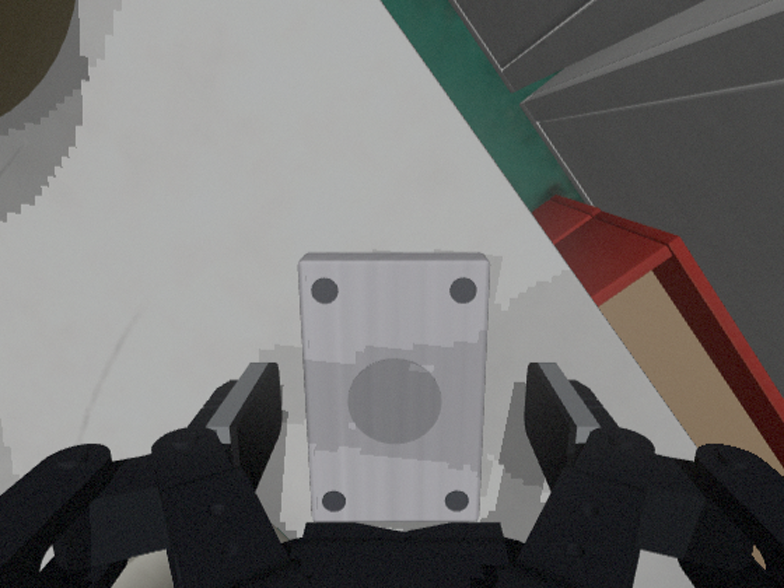

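```bash
python3 -m inch '{"linear":[[0,-0.0017,0],[0,0,0]],"turn":[0,0]}'
python3 -m inch '{"linear":[[0,0,0],[0,0,0],[0,0,0],[0,0,0],[0,0,0]],"turn":[0,0,0,0,0]}' 0.04 60
python3 -m inch '{"linear":[[0,0,-0.02],[0,0,-0.05],[0,0,-0.06],[0,0,-0.06],[0,0,-0.06],[0,0,-0.02],[0,0,0],[0,0,0]],"turn":[0,0,0,0,0,0,0,0]}'
python3 - <<'E'
from h import *
plan((.551,.391,.27))
d=snap("wrist","p4",None,1.4)
E
```

```text
time_s: 26.7
tool_pos: [0.6123, -0.1583, 0.015]
orientation: [3.135, 0.196, 0.001]
wrist_force: [-0.3, 0.1, 0.8]
grip_width: 0.0699
time_s: 27.32
tool_pos: [0.6124, -0.1585, 0.0149]
orientation: [3.135, 0.196, 0.001]
wrist_force: [-0.7, 0.7, 6.2]
grip_width: 0.0481
time_s: 28.32
tool_pos: [0.6112, -0.158, 0.2821]
orientation: [-3.134, -0.196, 0.005]
wrist_force: [-0.6, -0.6, -2.0]
grip_width: 0.0484
t 28.32 pos [ 0.6112 -0.158   0.2821] x [ 0.992  0.124 -0.003] y [ 0.124 -0.992 -0.002] z [-0.003  0.002 -1.   ] F [-0.6 -0.6 -2. ] w 0.0484
tool shift [ 0.0086 -0.5522  0.0132] yang -82.85 q6 1.017
```

View pics/p4.png

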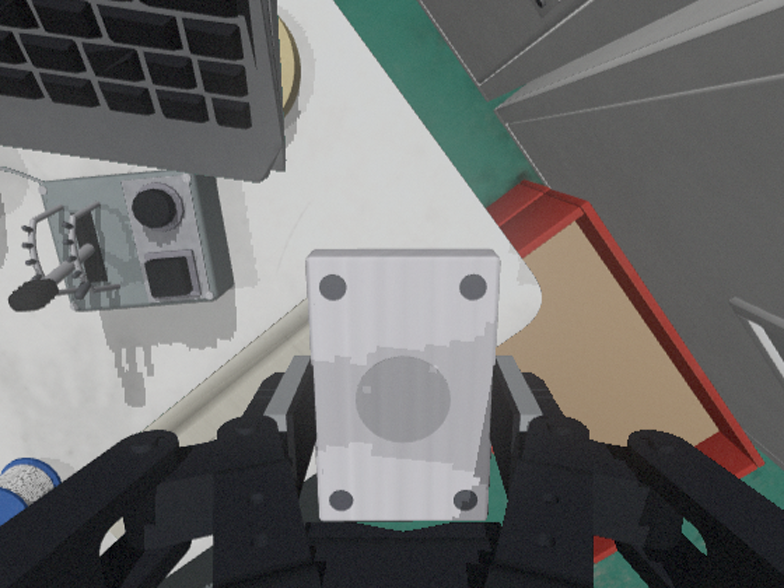

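```bash
python3 -m inch '{"linear":[[-0.01,-0.04,0],[-0.01,-0.055,0],[-0.01,-0.06,0],[-0.01,-0.06,0],[0,-0.06,0],[0.01,-0.06,0],[0.01,-0.06,0],[0.018,-0.06,0],[0.01,-0.057,0],[0,-0.04,0.013]],"turn":[0,0,0,0,0,0,0,0,0,0]}'
python3 - <<'E'
from h import *
plan((.551,.391,.25))
E
```

```text
time_s: 29.62
tool_pos: [0.551, 0.3929, 0.2695]
orientation: [3.135, 0.198, -0.002]
wrist_force: [-1.2, 0.7, -1.7]
grip_width: 0.0482
t 29.62 pos [0.551  0.3929 0.2695] x [ 0.992  0.126 -0.001] y [ 0.126 -0.992  0.   ] z [-0.001 -0.    -1.   ] F [-1.2  0.7 -1.7] w 0.0482
tool shift [-0.0002  0.0019  0.0195] yang -82.77 q6 1.899
```

```bash
python3 -m inch '{"linear":[[0,0.001,0],[0,0,0],[0,0,0],[0,0,0],[0,0,0],[0,0,0],[0,0,0],[0,0,0],[0,0,0],[0,0,0]],"turn":[-0.178,-0.178,-0.178,-0.178,-0.178,-0.178,-0.178,-0.178,-0.178,-0.178]}'
python3 -m inch '{"linear":[[0,0,0.03],[0,0,0],[0,0,0]],"turn":[0,0,0]}'
python3 - <<'E'
from h import *
plan((.5511,.3916,.14))
d=snap("wrist","r1",None,1.4)
E
```

```text
time_s: 30.88
tool_pos: [0.5507, 0.3889, 0.2688]
orientation: [-1.813, -2.563, 0.006]
wrist_force: [0.1, 0.7, -1.2]
grip_width: 0.0486
time_s: 31.25
tool_pos: [0.5513, 0.3892, 0.2409]
orientation: [-1.821, -2.559, 0.002]
wrist_force: [0.4, -0.5, 0.1]
grip_width: 0.0482
t 31.25 pos [0.5513 0.3892 0.2409] x [-0.328  0.945 -0.   ] y [ 0.945  0.328 -0.002] z [-0.001 -0.001 -1.   ] F [ 0.4 -0.5  0.1] w 0.0482
tool shift [0.0024 0.0008 0.1009] yang 19.12 q6 0.116
```

View pics/r1.png

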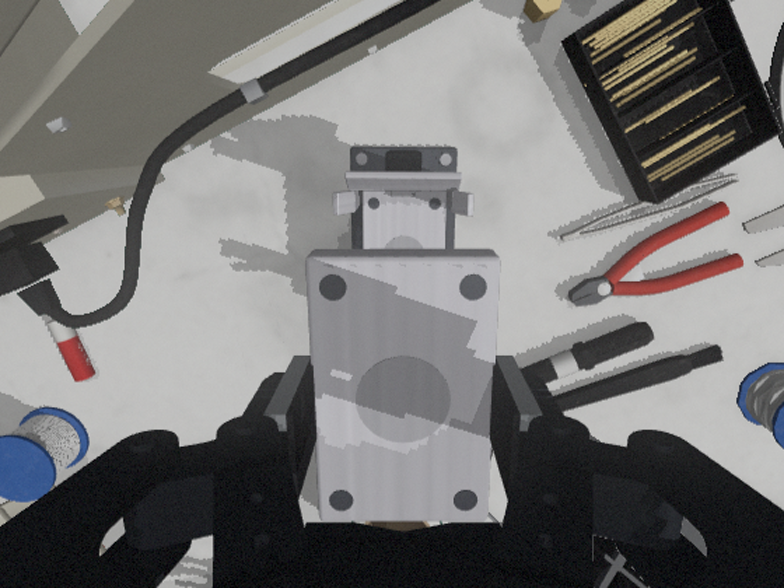

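```bash
python3 -m inch '{"linear":[[0.002,0.0008,0.04],[0,0,0.045],[0,0,0.03],[0,0,0.015],[0,0,0.008],[0,0,0.006],[0,0,0]],"turn":[0,0,0,0,0,0,0]}'
python3 - <<'E'
from h import *
plan((.5511,.3916,.0815))
d=snap("wrist","r2",None,1.4)
E
```

```text
time_s: 32.17
tool_pos: [0.5518, 0.3916, 0.0981]
orientation: [1.821, 2.559, 0.001]
wrist_force: [-0.9, 0.4, -0.4]
grip_width: 0.0482
t 32.17 pos [0.5518 0.3916 0.0981] x [-0.328  0.945  0.   ] y [0.945 0.328 0.001] z [ 0.001  0.    -1.   ] F [-0.9  0.4 -0.4] w 0.0482
tool shift [ 0.0003 -0.0007  0.0166] yang 19.14 q6 0.119
```

View pics/r2.png

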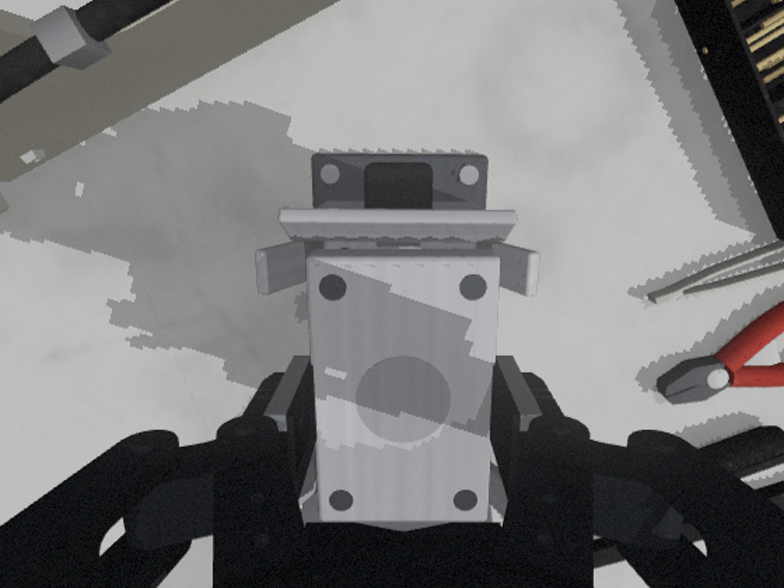

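```bash
python3 -m inch '{"linear":[[0.0003,-0.0007,0.004],[0,0,0.004],[0,0,0.004],[0,0,0.003],[0,0,0.001],[0,0,0]],"turn":[0,0,0,0,0,0]}'
python3 -m inch '{"linear":[[0,0,0],[0,0,0],[0,0,0],[0,0,-0.03],[0,0,-0.05],[0,0,-0.03],[0,0,0],[0,0,0],[0,0,0]],"turn":[0,0,0,0,0,0,0,0,0]}' 0.08
python3 - <<'E'
from h import *
plan((.551,.3915,.105))
d=snap("wrist","r3",None,1.4)
print(px2w(d,405.5/1.4,291.5/1.4,.077))
E
```

```text
time_s: 32.98
tool_pos: [0.5509, 0.3912, 0.0815]
orientation: [1.821, 2.56, -0.001]
wrist_force: [-0.6, -1.7, 0.2]
grip_width: 0.0483
time_s: 34.1
tool_pos: [0.5499, 0.3911, 0.1895]
orientation: [-1.82, -2.558, 0.005]
wrist_force: [-0.2, 0.4, -0.2]
grip_width: 0.08
t 34.1 pos [0.5499 0.3911 0.1895] x [-0.328  0.945 -0.   ] y [ 0.945  0.328 -0.003] z [-0.003 -0.001 -1.   ] F [-0.2  0.4 -0.2] w 0.08
tool shift [0.0001 0.0015 0.0845] yang 19.13 q6 0.119
[0.55112538 0.39157127 0.077     ]
```

View pics/r3.png

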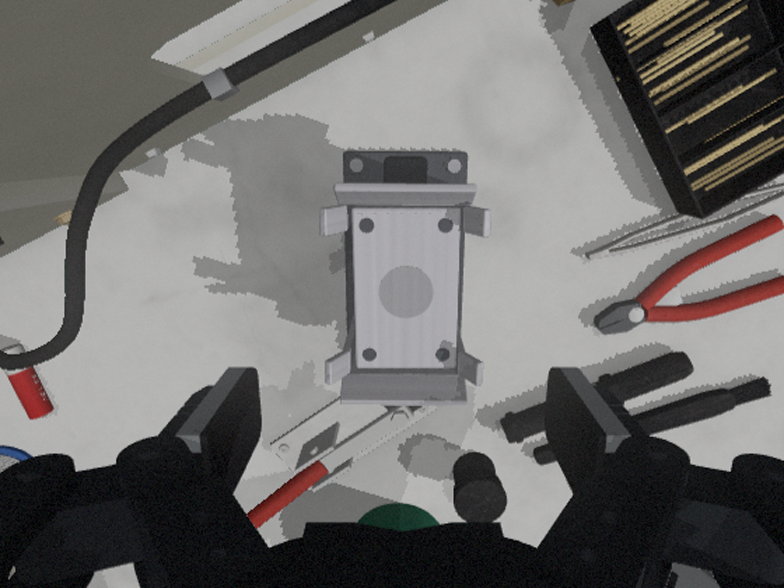

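Plate 2 sits on the slopes, centred at about (405,292). Next I press it in as before.

```bash
python3 -m inch '{"linear":[[0.0,0.0005,0.02],[0,0,0.03],[0,0,0.03],[0,0,0.006],[0,0,0],[0,0,0]],"turn":[0,0,0,0,0,0]}' 0 40
python3 -m inch '{"linear":[[0,0,0.006],[0,0,0.006],[0,0,0.004],[0,0,0.004],[0,0,0]],"turn":[0,0,0,0,0]}'
python3 -m inch '{"linear":[[0,0,0.004],[0,0,0.003],[0,0,0.002],[0,0,0]],"turn":[0,0,0,0]}'
```

```text
time_s: 34.9
tool_pos: [0.5521, 0.3921, 0.1069]
orientation: [1.821, 2.559, 0.003]
wrist_force: [-0.5, 0.3, 1.2]
grip_width: -0.0001
time_s: 35.52
tool_pos: [0.5523, 0.392, 0.0871]
orientation: [1.82, 2.558, 0.004]
wrist_force: [0.2, -0.6, 7.5]
grip_width: 0.0
time_s: 36.02
tool_pos: [0.5513, 0.3915, 0.0764]
orientation: [1.822, 2.56, 0.0]
wrist_force: [0.2, 0.9, -0.0]
grip_width: 0.0002
```

```bash
python3 -m inch '{"linear":[[0,0,0.002],[0,0,0.001],[0,0,0.001],[0,0,0]],"turn":[0,0,0,0]}'
python3 -m inch '{"linear":[[0,0,-0.002],[0,0,-0.02],[0,0,-0.04],[0,0,-0.04],[0,0,0],[0,0,0]],"turn":[0,0,0,0,0,0]}'
python3 - <<'E'
from h import *
st()
d=snap("wrist","r4",None,1.4)
np.savez("r4.npz",camera_matrix=d["camera_matrix"],R=d["R"],t=d["t"],img=d["img"])
a=np.load("n4.npz")["img"][125:275,225:360]; b=d["img"][125:275,225:360]
cv2.imwrite("pics/r4z.png",cv2.resize(np.hstack([a,b]),None,fx=2.95,fy=2.95,interpolation=cv2.INTER_CUBIC))
E
```

```text
time_s: 36.52
tool_pos: [0.5513, 0.3917, 0.0724]
orientation: [1.821, 2.56, 0.0]
wrist_force: [0.7, -1.5, 4.2]
grip_width: -0.0001
time_s: 37.28
tool_pos: [0.5505, 0.3915, 0.1736]
orientation: [-1.821, -2.559, 0.002]
wrist_force: [-0.4, -0.4, -0.3]
grip_width: 0.0003
t 37.27 pos [0.5505 0.3915 0.1736] x [-0.328  0.945  0.   ] y [ 0.945  0.328 -0.002] z [-0.001 -0.001 -1.   ] F [-0.4 -0.4 -0.3] w 0.0003
```

View pics/r4z.png

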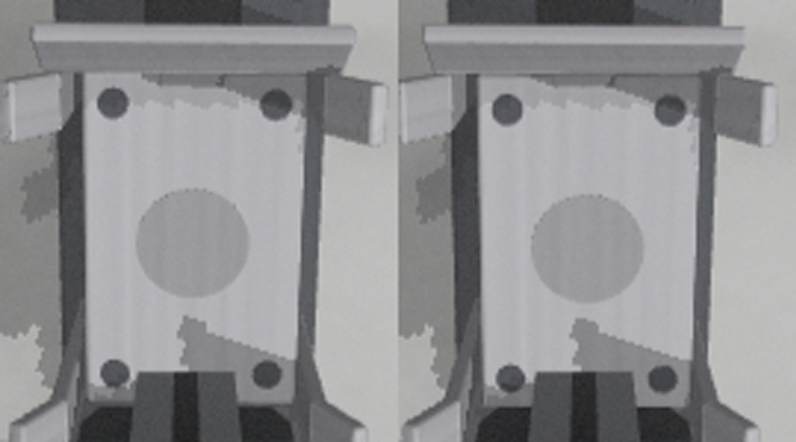

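```bash
python3 -m inch '{"linear":[[0,0,-0.05],[0,0,-0.05],[0,0,0],[0,0,0],[0,0,0],[0,0,0],[0,0,0],[0,0,0],[0,0,0],[0,0,0]],"turn":[0,0,0.17,0.17,0.17,0.17,0.17,0.17,0.17,0.17]}'
python3 -m inch '{"linear":[[0,0,0],[0,0,0],[0,0,0],[0,0,0]],"turn":[0.17,0.162,0,0]}'
python3 - <<'E'
from h import *
plan((.5238,.0498,.20))
E
```

```text
time_s: 38.58
tool_pos: [0.5506, 0.3914, 0.2721]
orientation: [3.028, 0.837, -0.006]
wrist_force: [0.7, -0.1, -0.5]
grip_width: -0.0001
time_s: 39.08
tool_pos: [0.5509, 0.3915, 0.2733]
orientation: [3.123, 0.338, -0.003]
wrist_force: [-0.2, -0.0, 0.1]
grip_width: -0.0004
t 39.08 pos [0.5509 0.3915 0.2733] x [ 0.977  0.214 -0.002] y [ 0.214 -0.977  0.   ] z [-0.002 -0.001 -1.   ] F [-0.2 -0.   0.1] w -0.0004
tool shift [-0.0995  0.3279  0.0736] yang -77.63 q6 1.808
```

```bash
python3 -m inch '{"linear":[[-0.015,0.045,0],[-0.015,0.05,0],[-0.018,0.055,0],[-0.018,0.055,0],[-0.018,0.055,0.01],[-0.0155,0.05,0.03],[0,0.018,0.033],[0,0,0],[0,0,0]],"turn":[0,0,0,0,0,0,0,0,0]}'
python3 - <<'E'
from h import *
plan((.5238,.0498,.114))
d=snap("wrist","s1",None,1.4)
snap("top","s0",None,1.4)
E
```

```text
time_s: 40.2
tool_pos: [0.5238, 0.0507, 0.2024]
orientation: [-3.123, -0.335, -0.002]
wrist_force: [0.2, 0.6, 0.6]
grip_width: -0.0001
t 40.2 pos [0.5238 0.0507 0.2024] x [0.977 0.212 0.001] y [ 0.212 -0.977 -0.   ] z [ 0.001  0.    -1.   ] F [0.2 0.6 0.6] w -0.0001
tool shift [-0.0002  0.0009  0.0884] yang -77.74 q6 1.241
```

View pics/s1.png

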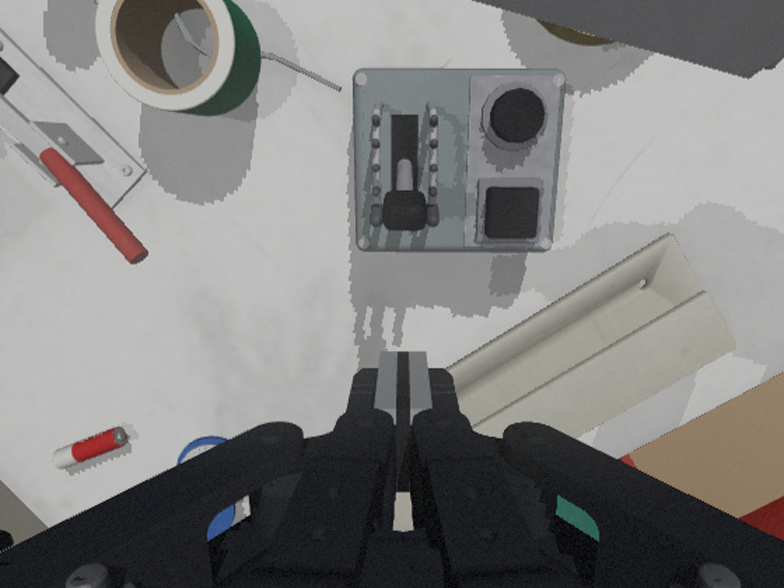

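View pics/s0.png

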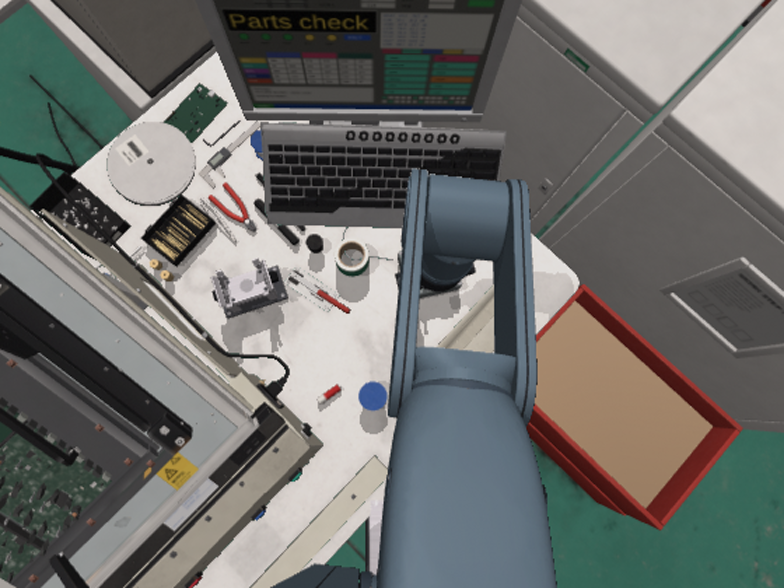

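```bash
python3 -m inch '{"linear":[[0,0.0009,0.03],[0,0,0.03],[0,0,0.02],[0,0,0.008],[0,0,0],[0.012,0,0],[0.009,0,0],[0.006,0,0],[0.004,0,0],[0,0,0]],"turn":[0,0,0,0,0,0,0,0,0,0]}'
python3 - <<'E'
from h import *
plan((.5805,.062,.114))
snap("side","s2",(240,160,400,320),4)
E
```

```text
time_s: 41.55
tool_pos: [0.5545, 0.0557, 0.1134]
orientation: [3.124, 0.334, 0.002]
wrist_force: [0.1, -0.2, -0.3]
grip_width: -0.0
t 41.55 pos [0.5545 0.0557 0.1134] x [0.977 0.211 0.001] y [ 0.211 -0.977  0.   ] z [ 0.001  0.    -1.   ] F [ 0.1 -0.2 -0.3] w -0.0
tool shift [ 0.0268 -0.0006 -0.0005] yang -77.81 q6 1.258
```

View pics/s2.png

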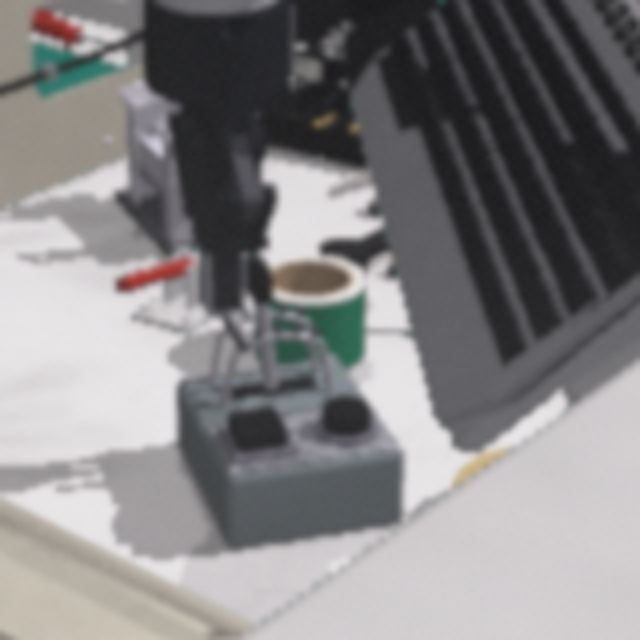

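```bash
python3 -m inch '{"linear":[[-0.025,0,0],[0,0,-0.05],[0,0,-0.05],[0,0.03,0],[0.02,0.02,0],[0,0,0],[0,0,0]],"turn":[0,0,0,0,0,0,0]}'
python3 - <<'E'
from h import *
st()
d=snap("wrist","t1",None,1.4)
np.savez("t1.npz",camera_matrix=d["camera_matrix"],R=d["R"],t=d["t"],img=d["img"])
E
```

```text
time_s: 42.48
tool_pos: [0.5587, 0.0061, 0.213]
orientation: [-3.123, -0.333, 0.002]
wrist_force: [0.0, 0.7, -0.1]
grip_width: 0.0001
t 42.48 pos [0.5587 0.0061 0.213 ] x [ 0.977  0.211 -0.001] y [ 0.211 -0.977 -0.001] z [-0.001  0.001 -1.   ] F [ 0.   0.7 -0.1] w 0.0001
```

View pics/t1.png

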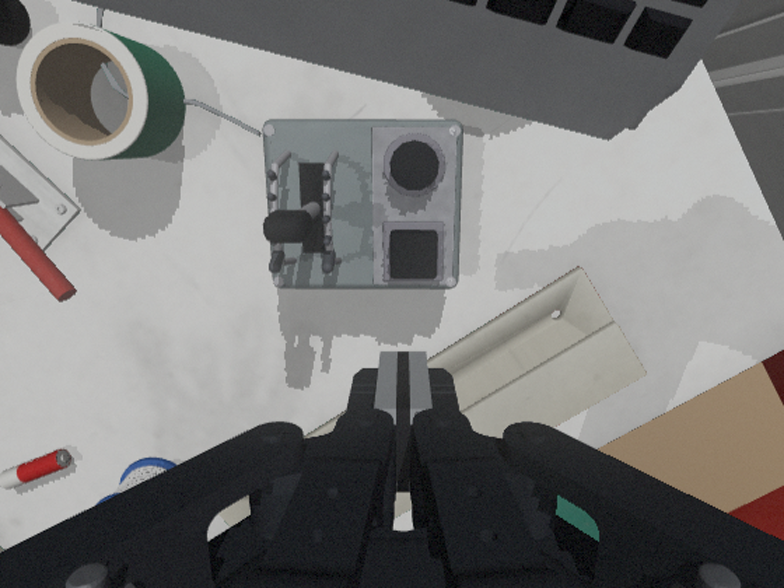

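Run:
```python
from h import *
m=dict(np.load("t1.npz"))
r=px2w(m,414.5/1.4,165/1.4,.061); s=px2w(m,414/1.4,253.5/1.4,.061); print(r,s)
a=np.radians(12.2);h=np.array([.5805,.062,.044]);X=np.array([np.cos(a),np.sin(a),0]);Y=np.array([-X[1],X[0],0])
for i in range(1,4):
    th=(i-2)*.24; print(i,(w2px(m,h+.068*(np.sin(th)*X+np.array([0,0,np.cos(th)])))*1.4).round(0))
R=(r+[.6155,.0121,.061])/2; t=R-.004*X-.002*Y; print(t)
plan((t[0],t[1],.1))
S=(s+[.5691,.0025,.061])/2; print("sq",S)
```

```text
[0.6163195  0.01208023 0.061     ] [0.57049168 0.00213439 0.061     ]
1 [291. 262.]
2 [288. 227.]
3 [287. 189.]
[0.61242273 0.00928999 0.061     ]
t 42.52 pos [0.5586 0.0064 0.2131] x [ 0.977  0.212 -0.001] y [ 0.212 -0.977 -0.001] z [-0.001  0.001 -1.   ] F [-0.7  0.4  0.4] w 0.0004
tool shift [0.0534 0.0086 0.113 ] yang -77.79 q6 1.169
sq [0.56979584 0.0023172  0.061     ]
```

Lever is in notch 2 (paddle at (290,226), predicted (288,227)). Next I move over the round key.

```bash
python3 -m inch '{"linear":[[0.03,0.005,0.03],[0.0234,0.0036,0.03],[0,0,0.03],[0,0,0.02],[0,0,0],[0,0,0]],"turn":[0,0,0,0,0,0]}'
python3 - <<'E'
from h import *
plan((.6124,.0093,.078))
snap("side","u1",(240,130,440,290),4)
E
```

```text
time_s: 43.28
tool_pos: [0.6137, 0.009, 0.1044]
orientation: [3.124, 0.334, 0.002]
wrist_force: [0.8, -0.0, 0.6]
grip_width: -0.0002
t 43.27 pos [0.6137 0.009  0.1044] x [0.977 0.212 0.001] y [ 0.212 -0.977  0.   ] z [ 0.001 -0.    -1.   ] F [ 0.8 -0.   0.6] w -0.0002
tool shift [-0.0012 -0.0006  0.0264] yang -77.78 q6 1.191
```

View pics/u1.png

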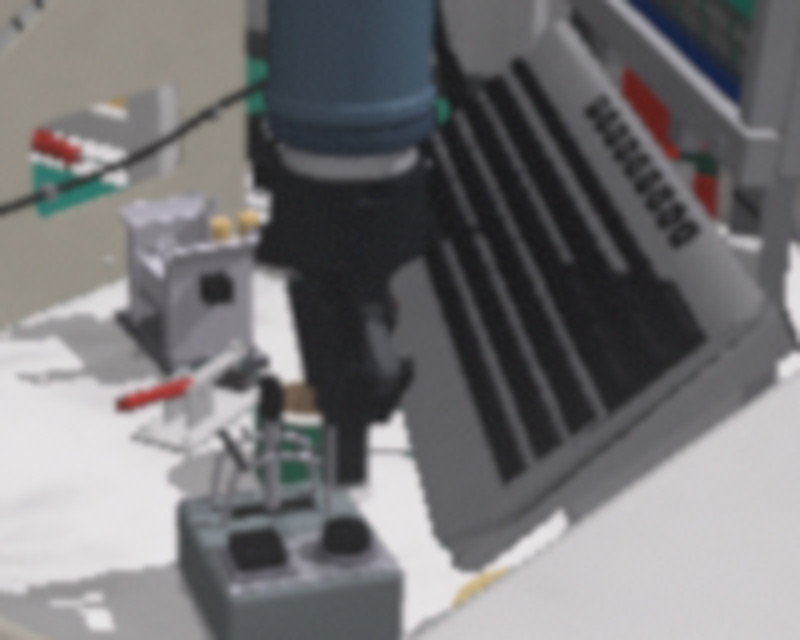

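```bash
python3 -m inch '{"linear":[[-0.0015,0,0.01],[0,0,0.01],[0,0,0.005],[0,0,0]],"turn":[0,0,0,0]}'
python3 -m inch '{"linear":[[0,0,0.003],[0,0,0.003],[0,0,0]],"turn":[0,0,0]}'
```

```text
time_s: 43.82
tool_pos: [0.6114, 0.0084, 0.0778]
orientation: [-3.123, -0.334, 0.002]
wrist_force: [-0.9, 0.7, 1.5]
grip_width: -0.0002
time_s: 44.2
tool_pos: [0.6121, 0.0083, 0.0727]
orientation: [3.124, 0.334, 0.001]
wrist_force: [-1.2, -0.4, 5.3]
grip_width: 0.0002
```

```bash
python3 -m inch '{"linear":[[0,0,0.0012],[0,0,0],[0,0,0]],"turn":[0,0,0]}'
python3 -m inch '{"linear":[[0,0,-0.01],[0,0,-0.03],[0,0,-0.05],[0,0,-0.04],[0,0,0],[0,0,0]],"turn":[0,0,0,0,0,0]}'
python3 - <<'E'
from h import *
plan((.5688,.0002,.09))
snap("wrist","u2",None,1.4)
E
```

```text
time_s: 44.58
tool_pos: [0.6121, 0.0083, 0.072]
orientation: [3.124, 0.334, 0.001]
wrist_force: [-3.0, 0.4, 8.2]
grip_width: 0.0001
time_s: 45.32
tool_pos: [0.6115, 0.0084, 0.2007]
orientation: [-3.124, -0.334, 0.001]
wrist_force: [0.5, 0.3, -0.3]
grip_width: -0.0002
t 45.33 pos [0.6115 0.0084 0.2007] x [ 0.977  0.211 -0.001] y [ 0.211 -0.977 -0.   ] z [-0.001  0.    -1.   ] F [ 0.5  0.3 -0.3] w -0.0002
tool shift [-0.0435 -0.001   0.1108] yang -77.81 q6 1.19
```

View pics/u2.png

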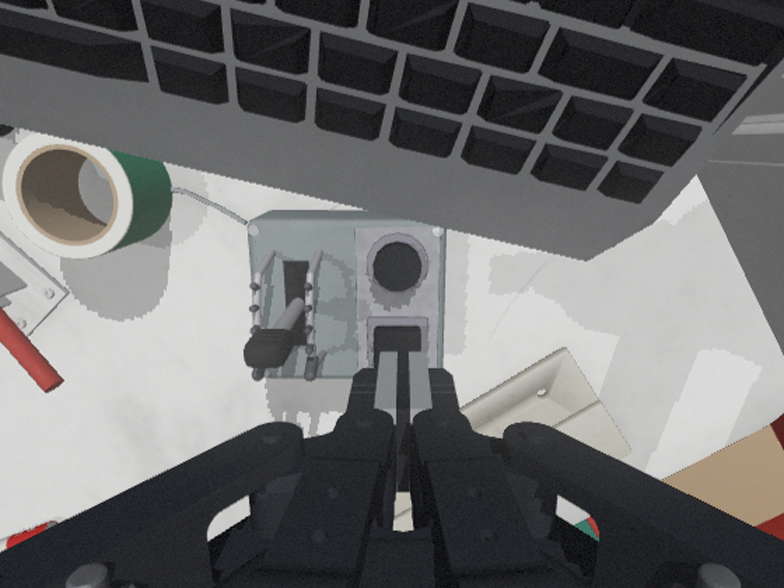

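```bash
python3 -m inch '{"linear":[[-0.025,-0.001,0],[-0.0185,0,0.03],[0,0,0.04],[0,0,0.03],[0,0,0.01],[0,0,0]],"turn":[0,0,0,0,0,0]}'
python3 -m inch '{"linear":[[0,0,0.008],[0,0,0.005],[0,0,0]],"turn":[0,0,0]}'
python3 -m inch '{"linear":[[0,0,0.003],[0,0,0.003],[0,0,0]],"turn":[0,0,0]}'
```

```text
time_s: 46.12
tool_pos: [0.5686, 0.0002, 0.0902]
orientation: [-3.123, -0.333, 0.004]
wrist_force: [0.9, 0.6, -0.0]
grip_width: 0.0002
time_s: 46.5
tool_pos: [0.5693, 0.0001, 0.0784]
orientation: [3.124, 0.334, 0.001]
wrist_force: [0.3, 0.6, -0.3]
grip_width: 0.0001
time_s: 46.88
tool_pos: [0.5696, 0.0001, 0.0726]
orientation: [3.124, 0.334, 0.001]
wrist_force: [-0.7, 0.5, 4.2]
grip_width: -0.0002
```

```bash
python3 -m inch '{"linear":[[0,0,0.0012],[0,0,0],[0,0,0]],"turn":[0,0,0]}'
python3 -m inch '{"linear":[[0,0,-0.01],[0,0,-0.03],[0,0,-0.05],[-0.03,0.03,-0.04],[-0.03,0.03,-0.03],[0,0,0],[0,0,0]],"turn":[0,0,0,0,0,0,0]}'
python3 - <<'E'
from h import *
st()
snap("wrist","v1",None,1.4); snap("side","v2",(230,150,390,310),4); snap("top","v3",None,1.4)
E
```

```text
time_s: 47.25
tool_pos: [0.5696, 0.0001, 0.072]
orientation: [3.123, 0.334, 0.002]
wrist_force: [-1.8, -0.2, 9.3]
grip_width: -0.0003
time_s: 48.12
tool_pos: [0.5229, -0.0709, 0.2305]
orientation: [-3.123, -0.332, 0.001]
wrist_force: [0.4, 0.2, 0.4]
grip_width: 0.0005
t 48.12 pos [ 0.5229 -0.0709  0.2305] x [ 0.978  0.21  -0.001] y [ 0.21  -0.978 -0.001] z [-0.001  0.001 -1.   ] F [0.4 0.2 0.4] w 0.0005
```

View pics/v1.png

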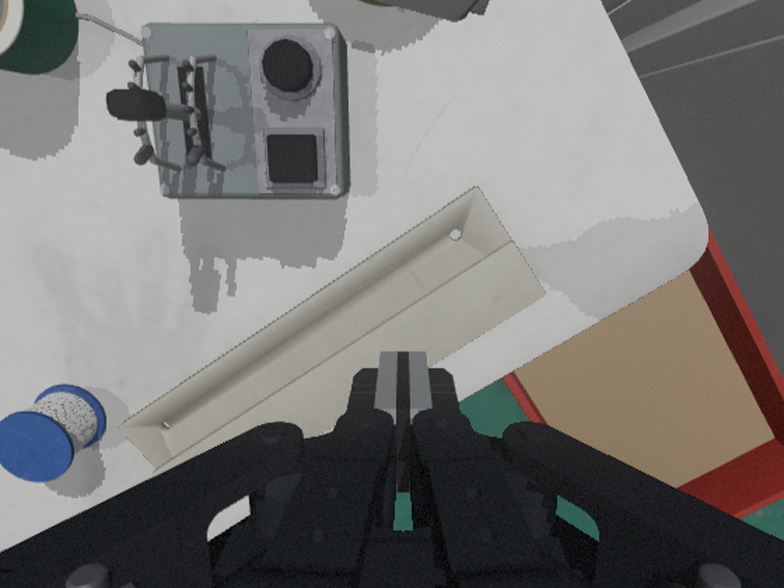

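View pics/v2.png

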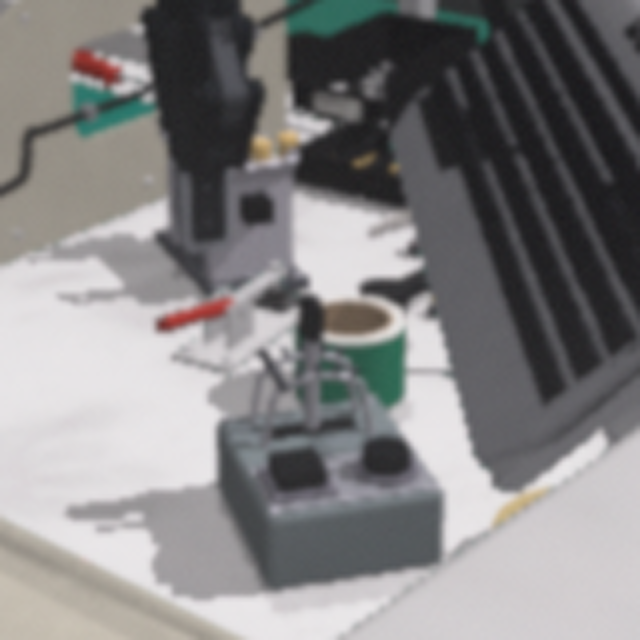

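View pics/v3.png

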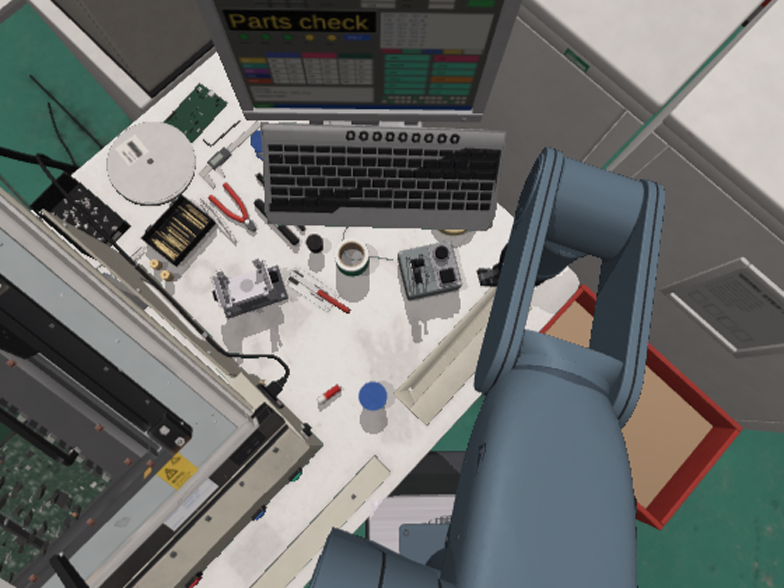

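No loose plates are left in view. The lever is upright in notch 2, both keys are up, and the arm is clear of everything.

Run:
```python
from cell import env
print(env.sign_off())
```

```text
the job is handed in; nothing more can be done
None
```

I loaded both plates present into the magazine, set the lever to 2, pressed the round key and then the square key, and handed the job in at about 48 s.

- **Lever to zero:** It started in notch 3. I pushed it back to zero, and its position in the side picture matched the predicted zero notch to within 3 pixels.
- **Plates:** I placed and pressed each plate, then clicked the lever on one notch before starting the next. After each press, the wrist pictures put the plate top at about 58 mm, level with the catches' undersides.
- **Keys:** Each key was pressed to its stop, reading 8 to 9 N, and let up before the next move.
- **Last checks:** The final pictures show the lever upright in notch 2, both keys up, no loose plate in view, and the wrist force near zero with the arm clear.

No check failed or disagreed. The press readings were lower than the 10 to 20 N expected: I saw 7.5 N at most between steps and 3 to 4 N at the bottom. So I judged the catches by the plate height in the pictures, not by force.

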